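# Turn and load coated coupons for the spectrophotometer

## Task

Swing the fixture's clamp arm up past centre so that it stays open, and lay every coupon, the one from the fixture and all those drying on the pad, flat in a nest of its own in the black carrier, white face up. Turn over any coupon that is white face down, the fixture's one included, by letting it drop over the upper edge of the turnover stand's ramp so that it flips into the catch tray; do not turn it in the gripper. Leave the clamp arm open and knock no vial over.

Things in the scene. Friction and masses are not known exactly. Their poses are not given: they have to be found in the camera images.
- coupon1: Loose coupon drying on the thin blue pad, either way up; may be absent. Square grey-anodised aluminium coupon 45 x 45 x 8 mm, 44 g (varies), origin at its centre, x and y along its sides; +z is its white-enamelled face (40 mm square of white, grey border), -z its plain grey back with three short engraved lines. All coupons look alike.
- coupon2: Loose coupon drying on the thin blue pad, either way up; may be absent. Square grey-anodised aluminium coupon 45 x 45 x 8 mm, 44 g (varies), origin at its centre, x and y along its sides; +z is its white-enamelled face (40 mm square of white, grey border), -z its plain grey back with three short engraved lines. All coupons look alike.
- coupon3: Loose coupon drying on the thin blue pad, either way up; may be absent. Square grey-anodised aluminium coupon 45 x 45 x 8 mm, 44 g (varies), origin at its centre, x and y along its sides; +z is its white-enamelled face (40 mm square of white, grey border), -z its plain grey back with three short engraved lines. All coupons look alike.
- coupon4: Loose coupon drying on the thin blue pad, either way up; may be absent. Square grey-anodised aluminium coupon 45 x 45 x 8 mm, 44 g (varies), origin at its centre, x and y along its sides; +z is its white-enamelled face (40 mm square of white, grey border), -z its plain grey back with three short engraved lines. All coupons look alike.
- clamped_coupon: Coupon held white face down in the engraving fixture under its clamp arm. Square grey-anodised aluminium coupon 45 x 45 x 8 mm, 44 g (varies), origin at its centre, x and y along its sides; +z is its white-enamelled face (40 mm square of white, grey border), -z its plain grey back with three short engraved lines. All coupons look alike.
- stand: Turnover stand, fixed. Origin on the bench below the ramp's upper edge; +x points from the ramp to the catch tray, y along the edge. Steel ramp 80 mm wide (y) rises at 25 degrees towards +x from z 34 to its upper edge at x 0, z 72 mm; below the edge a vertical wall. At x 0 to 150, y -75 to 75 mm lies the catch tray: flat floor at z 3 mm, rim 14 mm high on the other three sides.
- ramp_edge (a point): Middle of the ramp's upper edge, 72 mm above the bench; axes as stand. A coupon let go level, two sides parallel to the edge, its underside 8 to 20 mm above the edge and its centre 8 to 14 mm past the edge (+x), catches the edge and lands turned over on the tray floor.
- catch (a point): Point on the catch tray's floor (3 mm above the bench) 50 mm past the edge; axes as stand. Turned coupons come to rest with their centres some 30 to 50 mm past the edge.
- fixture: Engraving fixture, fixed; aluminium base x -60 to 100, y +-35 mm, 8 mm thick. Origin on the bench below the clamped coupon's centre; +x points to the clamp's hinge. The coupon lies square to x and y on a pedestal 40 (x) by 26 (y) mm, top at z 24 mm; its sides at y = +-22.5 mm overhang and can be gripped. Steel pins at x = +-27, y = +-9 mm, top z 28 mm, stand before the other sides.
- clamp_pivot (a point): Hinge axis of the clamp arm: 72 mm along +x from the fixture's origin, 44 mm above the bench; the axis lies along the fixture's y; cheeks beside it reach z 54 mm.
- clamp_ball (a point): Centre of the black ball knob, 24 mm in diameter, on the free end of the clamp arm, 122 mm from the pivot. Closed, it lies 50 mm from the fixture's origin on its -x side at z 44 mm. The neck behind it is 8 mm thick, the arm 14 mm wide. Axes turn with the arm.
- clamp (a joint): Angle of the clamp arm, rad: 0 closed (arm level, rubber tip pressing on the coupon), growing as the ball is swung up and over towards the hinge; pi/2 upright; 2.0 fully open, at its stop. Spring over-centre: it pulls shut below about 1.15 rad and springs open by itself above; lifting the ball takes about 3 N.
- carrier: Sample carrier, fixed black plate 140 (x) x 220 (y) x 6 mm; origin on the bench under its centre. Six nests on it, 2 (x) by 3 (y), 70 mm apart in x and 78 mm in y.
- nest0 (a point): Nest 0 of the carrier: centre of its floor, 6 mm above the bench; x and y along its sides (those of the carrier). Inside 53 x 53 mm between lips 4 mm high; on the two y sides the lips leave a gap of 34 mm for the fingers in the middle.
- nest1 (a point): Nest 1 of the carrier: centre of its floor, 6 mm above the bench; x and y along its sides (those of the carrier). Inside 53 x 53 mm between lips 4 mm high; on the two y sides the lips leave a gap of 34 mm for the fingers in the middle.
- nest2 (a point): Nest 2 of the carrier: centre of its floor, 6 mm above the bench; x and y along its sides (those of the carrier). Inside 53 x 53 mm between lips 4 mm high; on the two y sides the lips leave a gap of 34 mm for the fingers in the middle.
- nest3 (a point): Nest 3 of the carrier: centre of its floor, 6 mm above the bench; x and y along its sides (those of the carrier). Inside 53 x 53 mm between lips 4 mm high; on the two y sides the lips leave a gap of 34 mm for the fingers in the middle.
- nest4 (a point): Nest 4 of the carrier: centre of its floor, 6 mm above the bench; x and y along its sides (those of the carrier). Inside 53 x 53 mm between lips 4 mm high; on the two y sides the lips leave a gap of 34 mm for the fingers in the middle.
- nest5 (a point): Nest 5 of the carrier: centre of its floor, 6 mm above the bench; x and y along its sides (those of the carrier). Inside 53 x 53 mm between lips 4 mm high; on the two y sides the lips leave a gap of 34 mm for the fingers in the middle.
- vial1: Small screw-cap glass vial, 28 mm in diameter, 55 mm high, standing; origin under its centre. A bystander: leave it standing.
- vial2: Small screw-cap glass vial, 28 mm in diameter, 55 mm high, standing; origin under its centre. A bystander: leave it standing.
- vial3: Small screw-cap glass vial, 28 mm in diameter, 55 mm high, standing; origin under its centre. A bystander: leave it standing.
Not all that is in view belongs to the job. What is shaped like the coupon1 but green or red is not meant. Leave any purple or turquoise look-alike of the clamped_coupon alone.

How it is judged:
By the outcome, as a careful person would: the job done as asked, in the order asked, and still so for the second after the job is handed in, with the robot touching nothing.
Of coupon1, coupon2, coupon3, coupon4 only 3 to 4 are there at a start; the rules pass over those that are not, and their reading is None.
At some moment in a run one of coupon1, coupon2, coupon3, coupon4 may be knocked a few centimetres aside while the robot is not near it.
Once in a run the grip may slacken for a moment while it holds something.
It also fails if it takes over 210 s, if anything falls off the work surface, if the arm or the gripper's body presses on something with over 40 N, if the wrist force passes 120 N, or if a joint passes its speed limit or range.

## Robot

A 6-joint arm with a two-finger parallel gripper is mounted at the origin on the work surface. World frame = base frame: x ahead of the robot, y to its left, z up, the work surface at z = 0. Lengths are in m, angles in degrees, forces in N, time in s.
With the tool pointing down it reaches from about 0.25 to 0.725 m from the base axis. Payload 9.7 kg.
Tool frame: the origin (TCP) lies on the centre line of the jaws, within the pads' length; the fingertips stand 19 mm ahead of it and the grasp point (between the pads) is the TCP (bot.tcp_to_tips is the z of the fingertips in the tool frame, in m); z points along the fingers, y is the line along which they close (so a half turn about z gives the same grasp; the last joint's range is limited). The gripper opens to 85 mm and grips with 20 to 120 N. Pads are 22 mm wide; open, the fingers measure 114 mm over their backs; the gripper's body (76 mm by 85 mm) begins 54 mm behind the grasp point. The pads swing forward as they close: fully open they stand 13 mm farther back than shut.
Start: joints at [-65.489, 4.979, 10.078, 95.1, 0, 90], TCP at [0.228, -0.5, 0.25] pointing down, gripper open.
Joint ranges: [-179.16, 179.16], [-48.56, 103.87], [-65.8, 70.77], [-126.05, 130.52], [-82.76, 87.17], [-180, 180]. Speed limits (degrees/s): [127.2, 127.2, 147.25, 180, 180, 180].

## Interface

Orientations are given as [roll, pitch, yaw] about the fixed x, y, z axes, in that order (R = Rz(yaw) Ry(pitch) Rx(roll)).
In Python, from workcell import bot gives the robot as it stands. The module is installed in compiled form; this text tells all that it offers.
- The arm moves only by the tool play_rows, never from a script. Its argument "increments" is a list of rows, each an object with "slide": the shift along the tool's x, y, z in mm, a list of three; "angular": the turn, a rotation vector about the tool's x, y, z in degrees, a list of three; "claw": the opening, from -1 (shut) to 1 (fully open). In form: [{"slide": [x, y, z], "angular": [rx, ry, rz], "claw": claw}, ...]. A call has 1 to 8 rows; each row shifts and turns the commanded pose from where the row before left it, along the tool's axes as they then stand; what a row does not reach is not made up. A row lasts 1/10 s, in which the tool goes at most 50 mm and 8.59 degrees, less where a joint would pass 70% of its speed; a pose out of reach is approached as far as the arm can. A call is refused whole if a number of a shift passes 50 or a number of a turn 8.59, either way. A call with a gripper value outside its range is refused whole. The fingers move at their own pace and stop on an object; "squeeze" is the grip in N (left out, the last holds). Time passes only in rows, so rows that do not move let the fingers close. It gives the time, the measured TCP pose, the force, the opening and the grip force at its end, in the units of the state.
- bot.get_obs(): the state, without advancing time (a new reading comes with each control period).
- bot.camera(name): name is "scene" or "top" or "wrist"; returns the picture (400x640x3 uint8, red, green, blue); there is no depth.
- bot.camera_info(name): a dict with "fovy" (degrees; the focal length in pixels is half the picture's height over the tangent of half this angle, whatever the lens; pixels are square), "cx", "cy" (the principal point, pixels), "R" (3x3) and "t" (3): a world point X has camera coordinates R X + t. Camera axes: x right, y down, z forward; pixel columns grow to the right and rows downward; lengths in m; the calibration is good to about 2 mm. A picture is of the moment at which its call begins: read the wrist's pose just before it. camera_info takes no time and is no camera call; for the wrist camera it gives the pose at the moment of the call.
- bot.job_done(): hands the job in; it is judged then, once.
The state is a dict: "time": time; "q": joint angles; "qd": joint speeds; "joint_efforts": joint torques, N m; "ee_pos": TCP position; "tcp_rot": TCP orientation; "wrist_force": force on the tool from outside, world axes, zero at the start; "torque": the same for the moment, N m; "opening": finger opening in m; "grasp_force": force on a finger pad.
Only numpy, scipy, OpenCV 4.12 (cv2) and the standard library are available. Lean on these libraries where they do the work, as an engineer would, in place of code of your own. Each camera call takes 0.05 s, during which the arm holds its last target. There are 200 camera calls.

## Working session

There is one attempt and no reset: what is moved stays moved. The work goes in short steps, Python scripts to look and compute and a tool call to move; the robot and the scene stay as the last step left them, time stands still between calls to the robot, and variables do not carry over. Pictures are saved under pics/ and viewed, at most 15 in all, crops included, and the job is handed in when it is done.

Besides the shell and the picture viewer there is one more tool, called after ">>>" as name(argument=value, ...) on one line, values as JSON. play_rows: Moves the arm, as the interface text tells. Its arguments: {"type":"object","properties":{"increments":{"type":"array"},"squeeze":{"type":"number"}},"required":["increments"]}

```bash
mkdir -p pics; python3 - <<'E'
from workcell import bot
import cv2,numpy as np
for n in ("scene","top"):
    im=bot.camera(n); cv2.imwrite(f"pics/{n}0.png",im[:,:,::-1])
    i=bot.camera_info(n); print(n,i)
o=bot.get_obs(); print(o)
E
```

```text
scene {'fovy': 57.72741012772134, 'cx': 318.0816232394437, 'cy': 201.30695083049875, 'R': array([[-0.65788961,  0.75309919, -0.00478307],
       [ 0.39234228,  0.33730595, -0.85574075],
       [-0.6428443 , -0.56485955, -0.51738273]]), 't': array([ 0.33871089, -0.15750026,  1.40342962])}
top {'fovy': 52.075339791123284, 'cx': 316.9933835715286, 'cy': 202.53536675485407, 'R': array([[-0.02553694, -0.99923955, -0.02946509],
       [-0.99570317,  0.0280489 , -0.08825228],
       [ 0.08901163,  0.02708479, -0.99566226]]), 't': array([0.06467586, 0.56294354, 1.05265136])}
{'time': 0.1, 'q': array([-6.54867651e+01,  5.00868819e+00,  1.00384506e+01,  9.51004405e+01,
       -2.41221105e-04,  9.00011084e+01]), 'qd': array([ 0.07508598, -0.01551626,  0.11958364,  0.10675733,  0.05543389,
        0.12662346]), 'joint_efforts': array([-5.48283260e-04, -5.21560657e+01,  4.65651906e+01,  1.60412496e-02,
        2.91159063e-05, -1.56530814e-05]), 'ee_pos': array([ 0.2281165 , -0.50025241,  0.249642  ]), 'tcp_rot': array([-1.79929322e+02,  2.42588163e-04,  2.45121269e+01]), 'wrist_force': array([0.41633816, 0.06529803, 0.04925401]), 'torque': array([-0.03477539, -0.04308293,  0.02229415]), 'grasp_force': 0.0, 'opening': 0.0856349185687801}
```

View pics/top0.png

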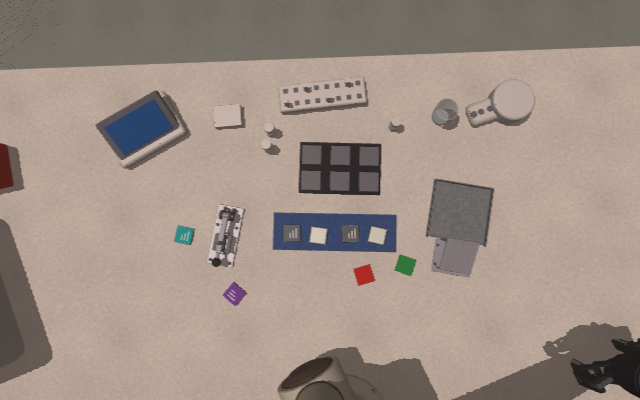

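View pics/scene0.png

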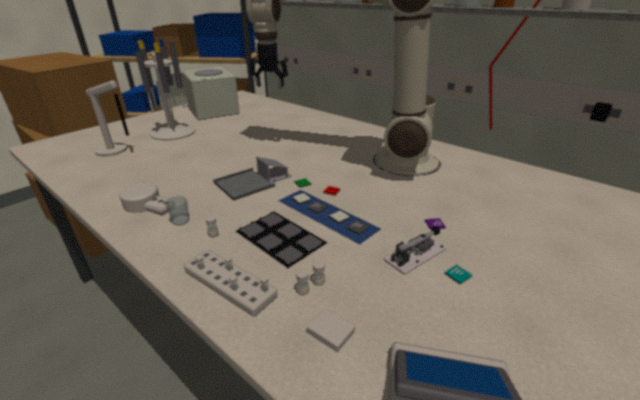

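The top view shows the blue pad holding four coupons. Those at (292,233) and (351,233) are grey with engraving, so white face down. Those at (318,236) and (377,235) are white face up. The carrier is at (340,168), the fixture at (227,235) with its ball at (216,262), and the stand at (460,212) with its ramp at (455,255), so the ramp rises toward the tray, which is upward in the image. The vials are at (270,128), (266,146) and (396,124). I will leave the red, green, purple and turquoise look-alikes alone.

```bash
cat > h.py <<'E'
from workcell import bot
import cv2,numpy as np
from scipy.spatial.transform import Rotation as Ro
def K(i): return 200/np.tan(np.radians(i["fovy"])/2)
def ray(i,uv,z):
    uv=np.atleast_2d(uv).astype(float); f=K(i); R=np.array(i["R"]); t=np.array(i["t"])
    d=np.c_[(uv[:,0]-i["cx"])/f,(uv[:,1]-i["cy"])/f,np.ones(len(uv))]@R
    C=-R.T@t
    return (C+d*((z-C[2])/d[:,2])[:,None])
def proj(i,X):
    c=np.array(i["R"])@np.array(X)+np.array(i["t"]); f=K(i); return f*c[:2]/c[2]+[i["cx"],i["cy"]]
def go(p,yaw,o=None):
    "remaining shift (tool axes, mm) and rotation vector (deg) to TCP p, tool down with yaw"
    o=o or bot.get_obs()
    R=Ro.from_euler('xyz',o["tcp_rot"],degrees=True)
    T=Ro.from_euler('xyz',[180,0,yaw],degrees=True)
    s=R.inv().apply(np.array(p)-o["ee_pos"])*1000
    return np.round(s,1),np.round((R.inv()*T).as_rotvec(degrees=True),1)
def rect(m,minA=30):
    cs,_=cv2.findContours(m.astype(np.uint8),cv2.RETR_EXTERNAL,cv2.CHAIN_APPROX_NONE)
    return sorted([cv2.minAreaRect(c) for c in cs if cv2.contourArea(c)>minA],key=lambda r:-r[1][0]*r[1][1])
def wrect(i,r,z):
    b=ray(i,cv2.boxPoints(r),z)[:,:2]; e=b[1]-b[0]; e2=b[2]-b[1]
    return dict(c=np.round(b.mean(0),4),d1=round(float(np.linalg.norm(e)),4),a1=round(float(np.degrees(np.arctan2(e[1],e[0]))),1),d2=round(float(np.linalg.norm(e2)),4))
E
python3 - <<'E'
from h import *
i=bot.camera_info("top"); im=cv2.imread("pics/top0.png"); hsv=cv2.cvtColor(im,cv2.COLOR_BGR2HSV)
print("cam",-np.array(i["R"]).T@i["t"])
g=im.max(2)
m=np.zeros((400,640),bool); m[130:205,285:395]=(g<130)[130:205,285:395]
m=cv2.morphologyEx(m.astype(np.uint8),cv2.MORPH_CLOSE,np.ones((5,5)))
print("carrier",[wrect(i,r,.006) for r in rect(m,500)])
m=np.zeros((400,640),np.uint8); m[200:265,262:410]=((hsv[...,1]>110)&(hsv[...,0]>95))[200:265,262:410]
print("pad",[wrect(i,r,.001) for r in rect(m,500)])
h=(1-m); h[:215]=0;h[252:]=0;h[:,:275]=0;h[:,395:]=0
cs=cv2.erode(h,np.ones((2,2)))
print("coup",[(r[0],wrect(i,r,.009)) for r in rect(h,80)])
cv2.imwrite("pics/top_c.png",cv2.resize(im[170:300,195:515],None,fx=2.5,fy=2.5,interpolation=cv2.INTER_CUBIC))
for n,(u,v,z) in dict(ball=(216,262,.044),vial1=(270,128,.055),vial2=(266,146,.055),vial3=(396,124,.055),tray=(460,212,.01),ramp=(455,240,.07),fixt=(227,235,.008)).items(): print(n,ray(i,(u,v),z).round(3))
E
```

```text
cam [0.46847808 0.02032589 1.09967197]
carrier [{'c': array([ 0.6582, -0.0131]), 'd1': 0.1415, 'a1': -2.6, 'd2': 0.2201}]
pad [{'c': array([ 0.494 , -0.0246]), 'd1': 0.0769, 'a1': -2.7, 'd2': 0.1876}]
coup [((334.5, 233.0), {'c': array([0.4837, 0.0063]), 'd1': 0.3169, 'a1': -91.6, 'd2': 0.0949})]
ball [[0.416 0.313 0.044]]
vial1 [[0.761 0.167 0.055]]
vial2 [[0.713 0.178 0.055]]
vial3 [[ 0.76  -0.161  0.055]]
tray [[ 0.53  -0.327  0.01 ]]
ramp [[ 0.458 -0.292  0.07 ]]
fixt [[0.486 0.293 0.008]]
```

View pics/top_c.png

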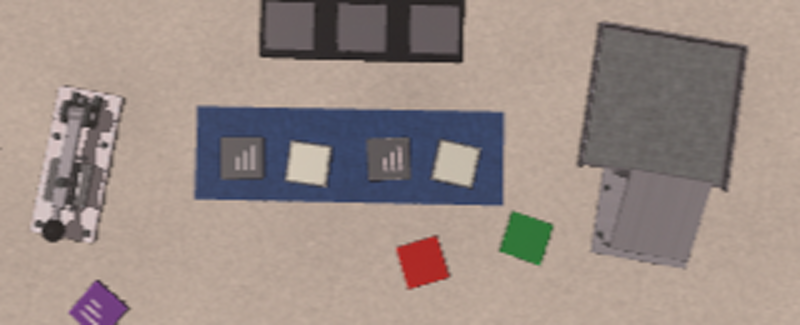

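The crop confirms the layout: fixture ball at the lower left, coupons grey, white, grey, white, and the stand's tray beyond its ramp. I'll go above the stand for a wrist view.

>>> play_rows(increments=[{"slide":[37,-9,-6],"angular":[0,0,0],"claw":1},{"slide":[37,-9,-6],"angular":[0,0,0],"claw":1},{"slide":[37,-9,-6],"angular":[0,0,0],"claw":1},{"slide":[37,-9,-6],"angular":[0,0,0],"claw":1},{"slide":[37,-9,-6],"angular":[0,0,0],"claw":1},{"slide":[37,-9,-6],"angular":[0,0,0],"claw":1},{"slide":[37,-9,-6],"angular":[0,0,0],"claw":1},{"slide":[37,-9,-6],"angular":[0,0,0],"claw":1}])

```text
time: 0.9
ee_pos: [0.4687, -0.3109, 0.2982]
tcp_rot: [-180.0, 0.0, 24.5]
wrist_force: [1.0, -0.7, 0.4]
opening: 0.0855
grasp_force: 0.0
```

>>> play_rows(increments=[{"slide":[0,0,0],"angular":[0,0,8],"claw":1},{"slide":[0,0,0],"angular":[0,0,8],"claw":1},{"slide":[0,0,0],"angular":[0,0,8],"claw":1},{"slide":[0,0,0],"angular":[0,0,8.5],"claw":1},{"slide":[0,0,0],"angular":[0,0,0],"claw":1},{"slide":[0,0,0],"angular":[0,0,0],"claw":1}])

```text
time: 1.5
ee_pos: [0.4676, -0.3121, 0.298]
tcp_rot: [-180.0, 0.0, -7.7]
wrist_force: [-0.2, 0.1, -0.6]
opening: 0.0854
grasp_force: 0.0
```

```bash
python3 - <<'E'
from h import *
o=bot.get_obs(); print(o["time"],o["ee_pos"],o["tcp_rot"],o["q"],bot.tcp_to_tips)
i=bot.camera_info("wrist"); im=bot.camera("wrist"); cv2.imwrite("pics/w1.png",im[:,:,::-1])
print(i, -np.array(i["R"]).T@i["t"])
E
```

```text
1.5 [ 0.46757969 -0.31210134  0.29800515] [-1.79987310e+02  2.78361519e-02 -7.73937770e+00] [-3.37220510e+01  8.14002171e+00  1.89130880e+01  1.00803649e+02
 -7.87410475e-04  1.54017330e+02] 0.019
{'fovy': 59.08459019552327, 'cx': 323.3754746750923, 'cy': 205.56900766872366, 'R': array([[-0.13633963, -0.99066128, -0.00131835],
       [-0.93797377,  0.12866008,  0.32194997],
       [-0.31877375,  0.04513112, -0.94675577]]), 't': array([-0.24514252,  0.42116544,  0.58890942])} [ 0.54934836 -0.32361852  0.42163601]
```

View pics/w1.png

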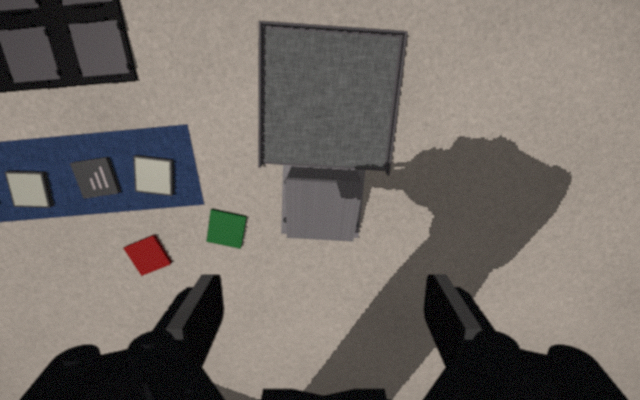

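The wrist view shows the tray with corners near (260,22), (407,33), (390,173) and (259,166), and the ramp below it at (320,205). I'll enlarge the ramp edge.

```bash
python3 - <<'E'
from h import *
im=cv2.imread("pics/w1.png")
c=cv2.resize(im[10:250,240:420],None,fx=3.3,fy=2.5*1,interpolation=cv2.INTER_CUBIC)
c=cv2.resize(im[150:250,250:420],None,fx=4.5,fy=4.5,interpolation=cv2.INTER_CUBIC)
cv2.imwrite("pics/w1c.png",cv2.convertScaleAbs(c,alpha=1.5))
E
```

```text
(no output)
```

View pics/w1c.png

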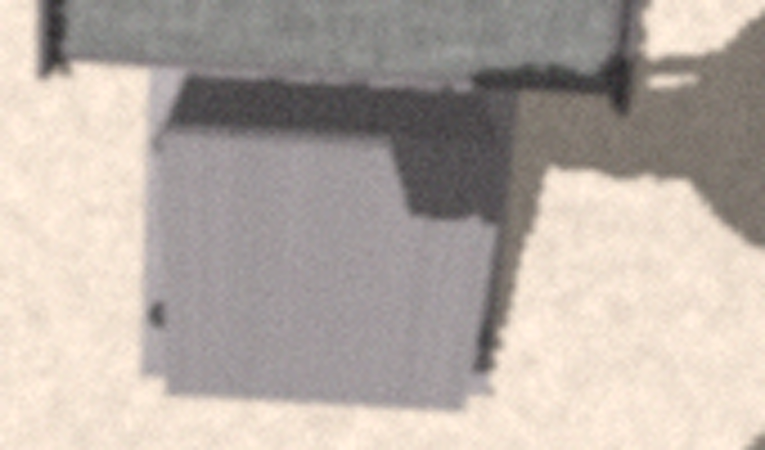

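```bash
cat > cam.py <<'E'
import numpy as np
W1={'fovy':59.08459019552327,'cx':323.3754746750923,'cy':205.56900766872366,'R':np.array([[-0.13633963,-0.99066128,-0.00131835],[-0.93797377,0.12866008,0.32194997],[-0.31877375,0.04513112,-0.94675577]]),'t':np.array([-0.24514252,0.42116544,0.58890942])}
E
python3 - <<'E'
from h import *; from cam import W1
def L(n,a,b,z):
    p=ray(W1,[a,b],z)[:,:2]; d=p[1]-p[0]; print(n,p.round(4).tolist(),"mid",p.mean(0).round(4),"len",round(np.hypot(*d),4),"yaw",round(np.degrees(np.arctan2(d[1],d[0]))+90,2))
L("edge",(286,179.3),(361.8,181.6),.072)
L("low",(287.1,237.3),(352.7,240.7),.034)
L("trayfar",(260,22),(407,33),.014)
L("traynear",(249+ -0+45/4.5,165),(250+625/4.5,150+105/4.5),.012)
L("trayleft side",(259,166),(260,22),.014); L("trayright",(389,173),(407,33),.014)
L("wallfoot",(250+60/4.5,150+62/4.5),(250+470/4.5,150+84/4.5),.003)
E
```

```text
edge [[0.4649, -0.273], [0.4519, -0.3494]] mid [ 0.4584 -0.3112] len 0.0775 yaw -9.61
low [[0.385, -0.2567], [0.3699, -0.334]] mid [ 0.3774 -0.2953] len 0.0788 yaw -11.04
trayfar [[0.6202, -0.2665], [0.5891, -0.4168]] mid [ 0.6046 -0.3417] len 0.1535 yaw -11.7
traynear [[0.4719, -0.2357], [0.4409, -0.3868]] mid [ 0.4564 -0.3112] len 0.1542 yaw -11.56
trayleft side [[0.4711, -0.2359], [0.6202, -0.2665]] mid [ 0.5456 -0.2512] len 0.1523 yaw 78.41
trayright [[0.4419, -0.3866], [0.5891, -0.4168]] mid [ 0.5155 -0.4017] len 0.1503 yaw 78.41
wallfoot [[0.4709, -0.2392], [0.45, -0.3473]] mid [ 0.4605 -0.2933] len 0.1101 yaw -10.95
```

Stand found: edge middle about (0.458, -0.311), yaw about -11.4°. Next I'll turn the tool round to keep joint 6 in the middle of its range and look at the pad.

>>> play_rows(increments=[{"slide":[0,0,0],"angular":[0,0,-8.4],"claw":1},{"slide":[0,0,0],"angular":[0,0,-8.4],"claw":1},{"slide":[0,0,0],"angular":[0,0,-8.4],"claw":1},{"slide":[0,0,0],"angular":[0,0,-8.4],"claw":1},{"slide":[0,0,0],"angular":[0,0,-8.4],"claw":1},{"slide":[0,0,0],"angular":[0,0,-8.4],"claw":1},{"slide":[0,0,0],"angular":[0,0,-8.4],"claw":1},{"slide":[0,0,0],"angular":[0,0,-8.4],"claw":1}])

```text
time: 2.35
ee_pos: [0.4676, -0.3122, 0.2982]
tcp_rot: [-180.0, -0.0, 59.7]
wrist_force: [1.2, -0.6, 0.6]
opening: 0.0853
grasp_force: 0.0
```

>>> play_rows(increments=[{"slide":[0,0,0],"angular":[0,0,-8.4],"claw":1},{"slide":[0,0,0],"angular":[0,0,-8.4],"claw":1},{"slide":[0,0,0],"angular":[0,0,-8.4],"claw":1},{"slide":[0,0,0],"angular":[0,0,-8.4],"claw":1},{"slide":[0,0,0],"angular":[0,0,-8.4],"claw":1},{"slide":[0,0,0],"angular":[0,0,-8.4],"claw":1},{"slide":[0,0,0],"angular":[0,0,-8.4],"claw":1},{"slide":[0,0,0],"angular":[0,0,-8.4],"claw":1}])

```text
time: 3.15
ee_pos: [0.4676, -0.3122, 0.2982]
tcp_rot: [-180.0, -0.0, 126.9]
wrist_force: [0.0, -0.0, -1.1]
opening: 0.0853
grasp_force: 0.0
```

>>> play_rows(increments=[{"slide":[0,0,0],"angular":[0,0,-8.4],"claw":1},{"slide":[0,0,0],"angular":[0,0,-8.4],"claw":1},{"slide":[0,0,0],"angular":[0,0,-8.4],"claw":1},{"slide":[0,0,0],"angular":[0,0,-8.4],"claw":1},{"slide":[0,0,0],"angular":[0,0,-8.4],"claw":1},{"slide":[0,0,0],"angular":[0,0,-8.4],"claw":1},{"slide":[0,0,0],"angular":[0,0,0],"claw":1}])

```text
time: 3.85
ee_pos: [0.4676, -0.3121, 0.2982]
tcp_rot: [180.0, -0.0, 177.1]
wrist_force: [0.7, 0.6, -0.3]
opening: 0.0858
grasp_force: 0.0
```

>>> play_rows(increments=[{"slide":[-13,36,0],"angular":[0,0,0],"claw":1},{"slide":[-13,36,0],"angular":[0,0,0],"claw":1},{"slide":[-13,36,0],"angular":[0,0,0],"claw":1},{"slide":[-13,36,0],"angular":[0,0,0],"claw":1},{"slide":[-13,36,0],"angular":[0,0,0],"claw":1},{"slide":[-13,36,0],"angular":[0,0,0],"claw":1},{"slide":[-13,36,0],"angular":[0,0,0],"claw":1},{"slide":[-13,36,0],"angular":[0,0,0],"claw":1}])

```text
time: 4.65
ee_pos: [0.5879, -0.0288, 0.2983]
tcp_rot: [-180.0, 0.0, 176.6]
wrist_force: [1.0, -0.6, 0.1]
opening: 0.0854
grasp_force: 0.0
```

>>> play_rows(increments=[{"slide":[0,0,0],"angular":[0,0,0],"claw":1},{"slide":[0,0,0],"angular":[0,0,0],"claw":1}])

```text
time: 4.85
ee_pos: [0.5876, -0.0296, 0.2979]
tcp_rot: [-180.0, -0.0, 176.8]
wrist_force: [-0.1, 0.0, 0.6]
opening: 0.0856
grasp_force: 0.0
```

```bash
cat > pad.py <<'E'
from h import *
def find(i,im,zc=.009):
    "coupons on the pad: white or dark grey squares enclosed by blue"
    hsv=cv2.cvtColor(im,cv2.COLOR_BGR2HSV)
    blue=((hsv[...,0]>100)&(hsv[...,0]<130)&(hsv[...,1]>100)).astype(np.uint8)
    cs,_=cv2.findContours(blue,cv2.RETR_EXTERNAL,cv2.CHAIN_APPROX_NONE)
    hull=np.zeros_like(blue); c=max(cs,key=cv2.contourArea); cv2.fillPoly(hull,[cv2.convexHull(c)],1)
    h=cv2.morphologyEx(cv2.erode(hull,np.ones((3,3)))&(1-blue),cv2.MORPH_OPEN,np.ones((5,5)))
    for r in rect(h,250):
        v=np.median(im[int(r[0][1])-6:int(r[0][1])+7,int(r[0][0])-6:int(r[0][0])+7].max(2)) if True else 0
        print(np.round(r[0]),"bright",v,wrect(i,r,zc))
E
python3 - <<'E'
from pad import *
o=bot.get_obs(); print(o["time"],o["ee_pos"],o["tcp_rot"])
i=bot.camera_info("wrist"); im=bot.camera("wrist")[:,:,::-1].copy(); cv2.imwrite("pics/w2.png",im)
find(i,im)
E
```

```text
4.85 [ 0.58762429 -0.0296345   0.29792721] [-1.79990331e+02 -3.84102822e-02  1.76791158e+02]
[457.  60.] bright 128.0 {'c': array([0.4872, 0.1213]), 'd1': 0.0489, 'a1': 86.7, 'd2': 0.0477}
[248.  61.] bright 186.0 {'c': array([ 0.475 , -0.1054]), 'd1': 0.0478, 'a1': 162.2, 'd2': 0.0469}
[392.  57.] bright 210.0 {'c': array([0.4794, 0.0507]), 'd1': 0.0463, 'a1': 171.4, 'd2': 0.0474}
[313.  64.] bright 115.0 {'c': array([ 0.482 , -0.0346]), 'd1': 0.046, 'a1': 90.7, 'd2': 0.0462}
```

View pics/w2.png

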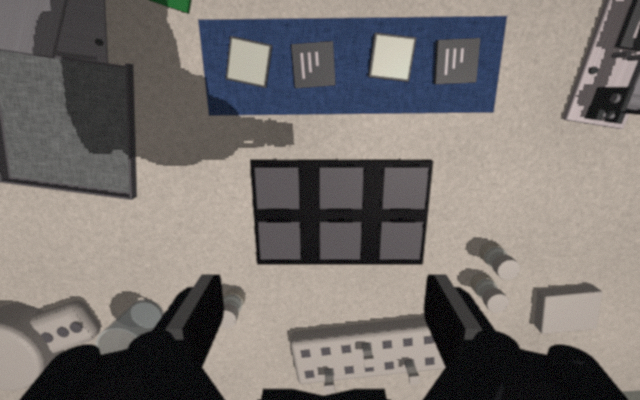

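The wrist view shows the pad with D white (248,61), C grey (313,64), B white (392,57) and A grey (457,60). The carrier is at (342,212) with all six nests empty. Next, the fixture.

>>> play_rows(increments=[{"slide":[17,40,6],"angular":[0,0,0],"claw":1},{"slide":[17,40,6],"angular":[0,0,0],"claw":1},{"slide":[17,40,6],"angular":[0,0,0],"claw":1},{"slide":[17,40,6],"angular":[0,0,0],"claw":1},{"slide":[17,40,6],"angular":[0,0,0],"claw":1},{"slide":[17,40,6],"angular":[0,0,0],"claw":1},{"slide":[17,40,6],"angular":[0,0,0],"claw":1},{"slide":[17,40,6],"angular":[0,0,0],"claw":1}])

```text
time: 5.7
ee_pos: [0.4691, 0.2969, 0.2505]
tcp_rot: [180.0, 0.0, 176.6]
wrist_force: [1.7, 0.6, 0.2]
opening: 0.0854
grasp_force: 0.0
```

>>> play_rows(increments=[{"slide":[0,0,0],"angular":[0,0,5.5],"claw":1},{"slide":[0,0,0],"angular":[0,0,5.5],"claw":1},{"slide":[0,0,0],"angular":[0,0,0],"claw":1},{"slide":[0,0,0],"angular":[0,0,0],"claw":1}])

```text
time: 6.1
ee_pos: [0.4699, 0.2958, 0.2505]
tcp_rot: [180.0, 0.0, 165.9]
wrist_force: [0.9, -0.2, -0.2]
opening: 0.0851
grasp_force: 0.0
```

```bash
python3 - <<'E'
from pad import *
import json
o=bot.get_obs(); print(o["time"],o["ee_pos"],o["tcp_rot"])
i=bot.camera_info("wrist"); im=bot.camera("wrist")[:,:,::-1].copy(); cv2.imwrite("pics/w3.png",im)
json.dump({k:np.array(v).tolist() for k,v in i.items()},open("w3.json","w"))
cv2.imwrite("pics/w3c.png",cv2.resize(im[30:290,200:460],(800,800*260//260))[:600] if 0 else cv2.resize(im[20:270,170:490],None,fx=2.4,fy=2.4,interpolation=cv2.INTER_CUBIC))
m=np.zeros((400,640),bool); g=cv2.imread("pics/w2.png").max(2); m[155:272,245:440]=(g<140)[155:272,245:440]
m=cv2.morphologyEx(m.astype(np.uint8),cv2.MORPH_CLOSE,np.ones((15,15)))
print([(r,) for r in rect(m,2000)])
E
```

```text
6.1 [0.46985798 0.29580073 0.25053612] [1.79988338e+02 1.85549827e-02 1.65852323e+02]
[(((341.5, 210.99996948242188), (182.99996948242188, 105.99998474121094), -0.0),)]
```

View pics/w3c.png

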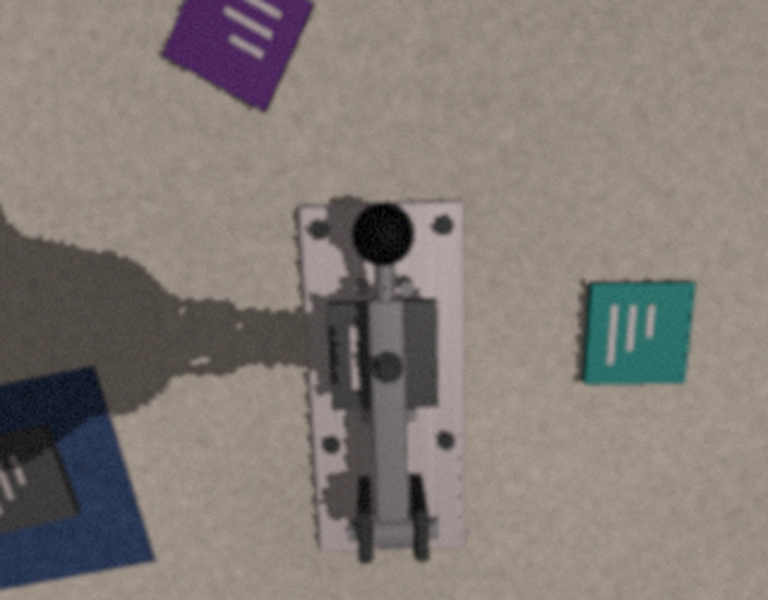

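Fixture crop: the clamp ball is at about (330,117) in the full picture and the clamped coupon, grey side up, at about (330,167). The purple and turquoise look-alikes are to the side.

```bash
python3 - <<'E'
from pad import *
import json
i=json.load(open("w3.json"))
P=lambda u,v,z: ray(i,(u/2.4+170,v/2.4+20),z)[0]
b=P(383,234,.044); c=P(383,352.5,.032); h=P(391,530,.044)
c1=P(300,206,.008);c2=P(462,202,.008);c3=P(465,549,.008);c4=P(320,551,.008)
print(b,c,h); 
yaw=lambda a,b: np.degrees(np.arctan2(b[1]-a[1],b[0]-a[0]))
print("yaw ball-hinge",yaw(b,h),"dist",np.linalg.norm(h-b),"base yaw",yaw(c1,c4),yaw(c2,c3),"front", yaw(c1,c2)-90+0, "dist c-b",np.linalg.norm((c-b)[:2]))
print(c1,c2,c3,c4)
y=-15.5; print(go(b,180+y),go([*b[:2],.1],180+y))
E
```

```text
[0.41718824 0.31485049 0.044     ] [0.46424179 0.30340721 0.032     ] [0.53716136 0.28862057 0.044     ]
yaw ball-hinge -12.332614747390718 dist 0.12280700230643693 base yaw -12.27574928341644 -11.696592983965742 front -12.886994088009843 dist c-b 0.04842505456264514
[0.40067365 0.28398788 0.008     ] [0.41571708 0.34973953 0.008     ] [0.571553   0.31747713 0.008     ] [0.55553647 0.25029098 0.008     ]
(array([ 55.8,   5.5, 206.5]), array([0. , 0. , 1.3])) (array([ 55.8,   5.5, 150.5]), array([0. , 0. , 1.3]))
```

>>> play_rows(increments=[{"slide":[0,0,0],"angular":[0,0,-1.8],"claw":1},{"slide":[28,3.7,20],"angular":[0,0,0],"claw":1},{"slide":[27.6,3.6,20],"angular":[0,0,0],"claw":1},{"slide":[0,0,40],"angular":[0,0,0],"claw":1},{"slide":[0,0,40],"angular":[0,0,0],"claw":1},{"slide":[0,0,0],"angular":[0,0,0],"claw":1},{"slide":[0,0,0],"angular":[0,0,0],"claw":1}])

```text
time: 6.85
ee_pos: [0.4169, 0.3153, 0.1311]
tcp_rot: [-180.0, -0.0, 167.6]
wrist_force: [0.5, 0.1, 0.3]
opening: 0.0857
grasp_force: 0.0
```

```bash
python3 - <<'E'
from pad import *
print(go([.4172,.3149,.044],167.6))
i=bot.camera_info("wrist"); im=bot.camera("wrist")[:,:,::-1].copy(); cv2.imwrite("pics/w4.png",im)
m=np.zeros((400,640),bool); m[80:300,255:400]=(im.max(2)<45)[80:300,255:400]
print([(np.round(r[0]),np.round(r[1]),ray(i,r[0],.044).round(4)) for r in rect(m,150)], proj(i,[.4172,.3149,.044]))
E
```

```text
(array([-0.4, -0.3, 87.1]), array([-0., -0.,  0.]))
[(array([311., 274.]), array([56., 25.]), array([[0.4514, 0.2985, 0.044 ]])), (array([322., 224.]), array([35., 35.]), array([[0.4173, 0.3143, 0.044 ]]))] [323.38886734 223.11850995]
```

Ball position confirmed from near, so I'll descend and grip it lightly.

>>> play_rows(increments=[{"slide":[0,0,30],"angular":[0,0,0],"claw":1},{"slide":[0,0,30],"angular":[0,0,0],"claw":1},{"slide":[0,0,27],"angular":[0,0,0],"claw":1},{"slide":[0,0,0],"angular":[0,0,0],"claw":1}])

```text
time: 7.3
ee_pos: [0.4165, 0.3152, 0.0424]
tcp_rot: [-179.9, -0.1, 167.6]
wrist_force: [-1.1, 0.1, 0.3]
opening: 0.0852
grasp_force: 0.0
```

>>> play_rows(increments=[{"slide":[0,0,0],"angular":[0,0,0],"claw":-1},{"slide":[0,0,0],"angular":[0,0,0],"claw":-1},{"slide":[0,0,0],"angular":[0,0,0],"claw":-1},{"slide":[0,0,0],"angular":[0,0,0],"claw":-1},{"slide":[0,0,0],"angular":[0,0,0],"claw":-1},{"slide":[0,0,0],"angular":[0,0,0],"claw":-1},{"slide":[0,0,0],"angular":[0,0,0],"claw":-1},{"slide":[0,0,0],"angular":[0,0,0],"claw":-1}], squeeze=25)

```text
time: 8.1
ee_pos: [0.417, 0.3148, 0.0445]
tcp_rot: [-179.9, 0.1, 167.6]
wrist_force: [-1.7, -8.5, 9.1]
opening: 0.0224
grasp_force: 24.0
```

>>> play_rows(increments=[{"slide":[-0.9,0,-14.6],"angular":[0,0,0],"claw":-1},{"slide":[-2.6,0,-14.4],"angular":[0,0,0],"claw":-1},{"slide":[-4.3,0,-14],"angular":[0,0,0],"claw":-1},{"slide":[-6,0,-13.4],"angular":[0,0,0],"claw":-1},{"slide":[-7.5,0,-12.5],"angular":[0,0,0],"claw":-1},{"slide":[-9,0,-11.6],"angular":[0,0,0],"claw":-1}])

```text
time: 8.7
ee_pos: [0.446, 0.3086, 0.125]
tcp_rot: [-179.9, -0.1, 167.6]
wrist_force: [-1.4, -4.3, -3.3]
opening: 0.0222
grasp_force: 24.6
```

>>> play_rows(increments=[{"slide":[-10.3,0,-10.4],"angular":[0,0,0],"claw":-1},{"slide":[-11.5,0,-9.1],"angular":[0,0,0],"claw":-1},{"slide":[-12.5,0,-7.7],"angular":[0,0,0],"claw":-1},{"slide":[-13.3,0,-6.1],"angular":[0,0,0],"claw":-1},{"slide":[-13.9,0,-4.5],"angular":[0,0,0],"claw":-1},{"slide":[-14.4,0,-2.8],"angular":[0,0,0],"claw":-1},{"slide":[0,0,0],"angular":[0,0,0],"claw":-1}])

```text
time: 9.4
ee_pos: [0.5221, 0.2925, 0.1664]
tcp_rot: [179.9, 0.1, 167.5]
wrist_force: [-0.9, -5.1, 4.7]
opening: 0.022
grasp_force: 25.5
```

>>> play_rows(increments=[{"slide":[0,0,0],"angular":[0,0,0],"claw":1},{"slide":[0,0,0],"angular":[0,0,0],"claw":1},{"slide":[0,0,0],"angular":[0,0,0],"claw":1},{"slide":[0,0,0],"angular":[0,0,0],"claw":1},{"slide":[0,0,0],"angular":[0,0,0],"claw":1},{"slide":[0,0,-30],"angular":[0,0,0],"claw":1},{"slide":[0,0,-30],"angular":[0,0,0],"claw":1},{"slide":[28,0,0],"angular":[0,0,0],"claw":1}])

```text
time: 10.2
ee_pos: [0.4955, 0.2993, 0.2281]
tcp_rot: [179.8, 0.3, 167.5]
wrist_force: [-1.1, 0.4, -1.0]
opening: 0.0854
grasp_force: 0.0
```

>>> play_rows(increments=[{"slide":[29,0,0],"angular":[0,0,0],"claw":1},{"slide":[0,0,20],"angular":[0,0,0],"claw":1},{"slide":[0,0,0],"angular":[0,0,0],"claw":1},{"slide":[0,0,0],"angular":[0,0,0],"claw":1}])

```text
time: 10.6
ee_pos: [0.4647, 0.3051, 0.2044]
tcp_rot: [-180.0, -0.0, 167.6]
wrist_force: [0.4, 0.6, 1.3]
opening: 0.0852
grasp_force: 0.0
```

```bash
python3 - <<'E'
from pad import *
o=bot.get_obs(); print(o["time"],o["ee_pos"],o["tcp_rot"])
i=bot.camera_info("wrist"); im=bot.camera("wrist")[:,:,::-1].copy(); cv2.imwrite("pics/w5.png",im)
print("exp",proj(i,[.466,.3042,.032]))
m=np.zeros((400,640),bool); m[80:330,240:410]=(im.max(2)<125)[80:330,240:410]
m=cv2.morphologyEx(m.astype(np.uint8),cv2.MORPH_OPEN,np.ones((15,15)))
print([(np.round(r[0]),wrect(i,r,.032)) for r in rect(m,500)])
E
```

```text
10.6 [0.46470837 0.30512658 0.20443526] [-1.79973355e+02 -2.36379026e-02  1.67618162e+02]
exp [323.00978978 188.38268487]
[(array([304., 285.]), {'c': array([0.5581, 0.2651]), 'd1': 0.066, 'a1': 77.5, 'd2': 0.0965}), (array([293., 182.]), {'c': array([0.4554, 0.2801]), 'd1': 0.0506, 'a1': 157.7, 'd2': 0.0938})]
```

View pics/w5.png

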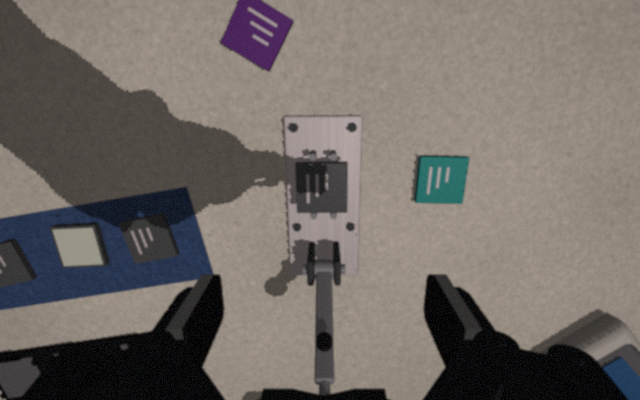

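The clamp is open, past its pivot, and the coupon is exposed at about (321,187), matching the estimate. I'll grip it by its y sides.

>>> play_rows(increments=[{"slide":[-1.5,-0.8,38],"angular":[0,0,0],"claw":1},{"slide":[0,0,40],"angular":[0,0,0],"claw":1},{"slide":[0,0,40],"angular":[0,0,0],"claw":1},{"slide":[0,0,30],"angular":[0,0,0],"claw":1},{"slide":[0,0,20],"angular":[0,0,0],"claw":1},{"slide":[0,0,0],"angular":[0,0,0],"claw":1}])

```text
time: 11.25
ee_pos: [0.4653, 0.3031, 0.0339]
tcp_rot: [-179.8, -0.2, 167.6]
wrist_force: [-0.9, -0.4, -0.5]
opening: 0.0856
grasp_force: 0.0
```

>>> play_rows(increments=[{"slide":[0,0,0],"angular":[0,0,0],"claw":-1},{"slide":[0,0,0],"angular":[0,0,0],"claw":-1},{"slide":[0,0,0],"angular":[0,0,0],"claw":-1},{"slide":[0,0,0],"angular":[0,0,0],"claw":-1},{"slide":[0,0,0],"angular":[0,0,0],"claw":-1},{"slide":[0,0,0],"angular":[0,0,0],"claw":-1},{"slide":[0,0,0],"angular":[0,0,0],"claw":-1}], squeeze=50)

```text
time: 11.95
ee_pos: [0.4671, 0.3047, 0.0384]
tcp_rot: [179.9, 0.1, 167.6]
wrist_force: [0.1, 0.5, 6.5]
opening: 0.0438
grasp_force: 51.1
```

>>> play_rows(increments=[{"slide":[0,0,-20],"angular":[0,0,0],"claw":-1},{"slide":[0,0,-35],"angular":[0,0,0],"claw":-1},{"slide":[0,0,-40],"angular":[0,0,0],"claw":-1},{"slide":[0,0,-40],"angular":[0,0,0],"claw":-1},{"slide":[0,0,0],"angular":[0,0,0],"claw":-1}])

```text
time: 12.45
ee_pos: [0.468, 0.3053, 0.1784]
tcp_rot: [179.6, 0.4, 167.6]
wrist_force: [0.2, 0.4, 0.1]
opening: 0.0436
grasp_force: 51.2
```

>>> play_rows(increments=[{"slide":[-8.4,-37.8,0],"angular":[0,0,-1],"claw":-1},{"slide":[-8.4,-37.8,0],"angular":[0,0,0],"claw":-1},{"slide":[-8.4,-37.8,0],"angular":[0,0,0],"claw":-1},{"slide":[-8.4,-37.8,0],"angular":[0,0,0],"claw":-1},{"slide":[-8.4,-37.8,0],"angular":[0,0,0],"claw":-1},{"slide":[-8.4,-37.8,0],"angular":[0,0,0],"claw":-1},{"slide":[-8.4,-37.8,0],"angular":[0,0,0],"claw":-1},{"slide":[-8.4,-37.8,0],"angular":[0,0,0],"claw":-1}])

```text
time: 13.25
ee_pos: [0.4714, -0.0071, 0.1717]
tcp_rot: [180.0, 0.1, 168.6]
wrist_force: [-0.1, 0.1, -0.1]
opening: 0.0437
grasp_force: 51.2
```

>>> play_rows(increments=[{"slide":[-8.4,-37.8,0],"angular":[0,0,0],"claw":-1},{"slide":[-8.4,-37.8,0],"angular":[0,0,0],"claw":-1},{"slide":[-8.4,-37.8,0],"angular":[0,0,0],"claw":-1},{"slide":[-8.4,-37.8,0],"angular":[0,0,0],"claw":-1},{"slide":[-8.4,-37.8,0],"angular":[0,0,0],"claw":-1},{"slide":[-8.4,-37.8,0],"angular":[0,0,0],"claw":-1},{"slide":[-8.4,-37.8,0],"angular":[0,0,0],"claw":-1},{"slide":[0,0,0],"angular":[0,0,0],"claw":-1}])

```text
time: 14.05
ee_pos: [0.4766, -0.2803, 0.1709]
tcp_rot: [-180.0, 0.0, 168.4]
wrist_force: [-0.9, 0.7, 0.2]
opening: 0.0437
grasp_force: 51.2
```

>>> play_rows(increments=[{"slide":[0,0,0],"angular":[0,0,0],"claw":-1},{"slide":[0,0,0],"angular":[0,0,0],"claw":-1}])

```text
time: 14.25
ee_pos: [0.477, -0.276, 0.1715]
tcp_rot: [180.0, 0.0, 168.6]
wrist_force: [-0.7, 0.6, -0.1]
opening: 0.0435
grasp_force: 51.2
```

```bash
python3 - <<'E'
from pad import *
o=bot.get_obs(); print(o["time"],o["ee_pos"],o["tcp_rot"],o["opening"])
print(go([.4698,-.3136,.100],168.6))
i=bot.camera_info("wrist"); im=bot.camera("wrist")[:,:,::-1].copy(); cv2.imwrite("pics/w6.png",im)
print(proj(i,o["ee_pos"]-[0,0,.0055]),ray(i,(0,0),.1)*0+0)
e=np.array([.458,-.3112,.072]); s=np.radians(-11.4); u=np.array([-np.sin(s),np.cos(s),0])
print("edge proj",proj(i,e+.04*u),proj(i,e-.04*u))
E
```

```text
14.25 [ 0.47698952 -0.27598986  0.17146451] [1.79988317e+02 8.57956691e-04 1.68633795e+02] 0.04349243186987468
(array([ -0.4, -38.3,  71.5]), array([0., 0., 0.]))
[324.30971253 293.40043626] [[0. 0. 0.]]
edge proj [326.37870054 199.40902769] [205.76004191 199.58946301]
```

View pics/w6.png

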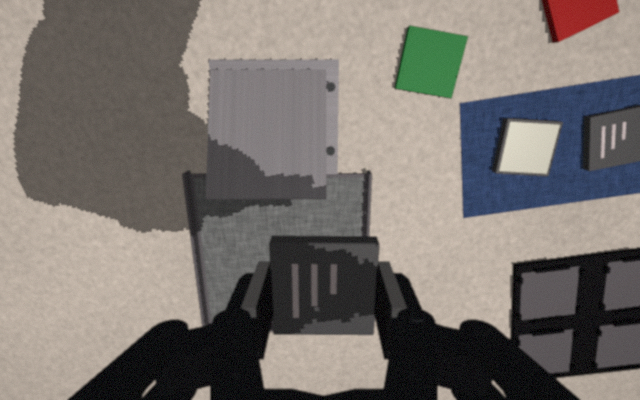

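The ramp edge projects onto (206–326, 199) as predicted, and the held coupon is grey up and level at (271–378, 238–333). I'll measure its offset from the TCP.

```bash
python3 - <<'E'
from pad import *
o=bot.get_obs();i=bot.camera_info("wrist")
for z in (.166,.168,.164):
    p=ray(i,[(271,238),(378,238),(374,333),(275,332)],z)
    R=Ro.from_euler('xyz',o["tcp_rot"],degrees=True).inv()
    print(z,(R.apply(p-o["ee_pos"])*1000).round(1).tolist(), (R.apply(p.mean(0)-o["ee_pos"])*1000).round(1))
E
```

```text
0.166 [[25.5, -21.2, 5.5], [25.4, 21.5, 5.5], [-20.2, 21.9, 5.6], [-19.6, -21.7, 5.6]] [2.8 0.1 5.5]
0.168 [[26.3, -20.9, 3.5], [26.3, 21.1, 3.5], [-18.6, 21.5, 3.6], [-18.0, -21.3, 3.6]] [4.  0.1 3.5]
0.164 [[24.6, -21.5, 7.5], [24.5, 21.8, 7.5], [-21.8, 22.2, 7.6], [-21.1, -22.0, 7.6]] [1.5 0.1 7.5]
```

>>> play_rows(increments=[{"slide":[-1.8,-38.3,0],"angular":[0,0,0],"claw":-1},{"slide":[0,0,30],"angular":[0,0,0],"claw":-1},{"slide":[0,0,30],"angular":[0,0,0],"claw":-1},{"slide":[0,0,11.5],"angular":[0,0,0],"claw":-1},{"slide":[0,0,0],"angular":[0,0,0],"claw":-1},{"slide":[0,0,0],"angular":[0,0,0],"claw":-1},{"slide":[0,0,0],"angular":[0,0,0],"claw":-1}])

```text
time: 15.0
ee_pos: [0.472, -0.3146, 0.1017]
tcp_rot: [-179.9, 0.1, 168.6]
wrist_force: [0.3, -0.5, -0.2]
opening: 0.0441
grasp_force: 34.4
```

>>> play_rows(increments=[{"slide":[0.7,0.7,1.5],"angular":[0,0,0],"claw":-1},{"slide":[0,0,0],"angular":[0,0,0],"claw":-1},{"slide":[0,0,0],"angular":[0,0,0],"claw":-1}])

```text
time: 15.3
ee_pos: [0.4707, -0.3137, 0.0988]
tcp_rot: [-180.0, 0.0, 168.6]
wrist_force: [1.1, 0.2, -0.9]
opening: 0.0432
grasp_force: 55.5
```

```bash
python3 - <<'E'
from pad import *
o=bot.get_obs();print(o["ee_pos"],o["opening"],o["grasp_force"])
im=bot.camera("wrist")[:,:,::-1].copy(); cv2.imwrite("pics/w7.png",im)
a=cv2.cvtColor(cv2.imread("pics/w6.png"),cv2.COLOR_BGR2GRAY)[230:340,265:385]
print(cv2.minMaxLoc(cv2.matchTemplate(cv2.cvtColor(im,cv2.COLOR_BGR2GRAY),a,cv2.TM_CCOEFF_NORMED)))
E
```

```text
[ 0.47074474 -0.3137449   0.09875147] 0.04320699549827709 55.46246409416199
(-0.4991002082824707, 0.893618643283844, (446, 217), (265, 230))
```

View pics/w7.png

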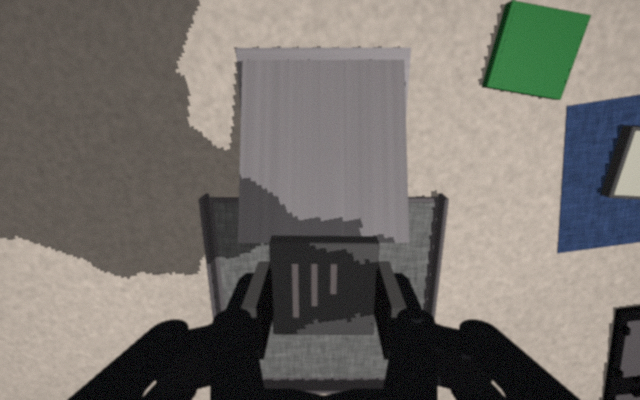

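The coupon still sits unmoved in the grip (271–378, 238), square to the ramp edge at row 242. Releasing.

>>> play_rows(increments=[{"slide":[0,0,0],"angular":[0,0,0],"claw":1},{"slide":[0,0,0],"angular":[0,0,0],"claw":1},{"slide":[0,0,0],"angular":[0,0,0],"claw":1},{"slide":[0,0,0],"angular":[0,0,0],"claw":1},{"slide":[0,0,0],"angular":[0,0,0],"claw":1},{"slide":[0,0,-35],"angular":[0,0,0],"claw":1},{"slide":[-20,0,-35],"angular":[0,0,0],"claw":1},{"slide":[-20,0,-30],"angular":[0,0,0],"claw":1}])

```text
time: 16.15
ee_pos: [0.5101, -0.3217, 0.2005]
tcp_rot: [-180.0, 0.1, 168.6]
wrist_force: [0.6, -1.4, -0.4]
opening: 0.0854
grasp_force: 0.0
```

>>> play_rows(increments=[{"slide":[0,0,0],"angular":[0,0,0],"claw":1},{"slide":[0,0,0],"angular":[0,0,0],"claw":1},{"slide":[0,0,0],"angular":[0,0,0],"claw":1}])

```text
time: 16.45
ee_pos: [0.5092, -0.3213, 0.1971]
tcp_rot: [180.0, -0.1, 168.6]
wrist_force: [-0.5, -0.3, 0.1]
opening: 0.0855
grasp_force: 0.0
```

```bash
cat > tray.py <<'E'
from h import *
def tray(fn):
    o=bot.get_obs(); print(o["time"],o["ee_pos"],o["tcp_rot"])
    i=bot.camera_info("wrist"); im=bot.camera("wrist")[:,:,::-1].copy(); cv2.imwrite(fn,im)
    s=np.radians(-11.4); u=np.array([np.cos(s),np.sin(s),0]); v=np.array([-u[1],u[0],0]); e=np.array([.458,-.3112,.011])
    box=np.array([proj(i,e+a*u+b*v) for a,b in((0.002,-.07),(.002,.07),(.145,.07),(.145,-.07))]).astype(np.int32)
    M=np.zeros((400,640),np.uint8); cv2.fillPoly(M,[box],1)
    hsv=cv2.cvtColor(im,cv2.COLOR_BGR2HSV)
    w=M*((im.min(2)>135)).astype(np.uint8); w=cv2.morphologyEx(w,cv2.MORPH_OPEN,np.ones((5,5)))
    for r in rect(w,200):
        q=wrect(i,r,.011); d=np.r_[q["c"],.011]-e; print("white",np.round(r[0]),q,"stand xy mm",(d@u*1000).round(1),(d@v*1000).round(1))
    return i,im
E
python3 -c "
from tray import *; tray('pics/w8.png')"
```

```text
16.45 [ 0.50922266 -0.32134803  0.19714465] [ 1.79963675e+02 -1.09279023e-01  1.68602010e+02]
white [318. 167.] {'c': array([ 0.4943, -0.3235]), 'd1': 0.0382, 'a1': 141.1, 'd2': 0.039} stand xy mm 38.0 -4.9
```

View pics/w8.png

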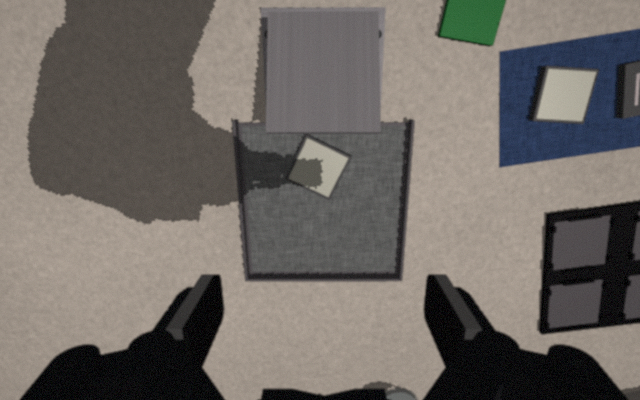

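The coupon flipped: it lies white up in the tray at (318,167), turned about 27°. I'll pick it with a part-open gripper to clear the wall.

>>> play_rows(increments=[{"slide":[14.2,-5.1,20],"angular":[0,0,0],"claw":0.46},{"slide":[0,0,20],"angular":[0,0,6.9],"claw":0.46},{"slide":[0,0,20],"angular":[0,0,6.9],"claw":0.46},{"slide":[0,0,20],"angular":[0,0,6.9],"claw":0.46},{"slide":[0,0,0],"angular":[0,0,6.8],"claw":0.46},{"slide":[0,0,0],"angular":[0,0,0],"claw":0.46},{"slide":[0,0,0],"angular":[0,0,0],"claw":0.46}])

```text
time: 17.2
ee_pos: [0.4945, -0.3237, 0.1182]
tcp_rot: [-180.0, -0.0, 141.3]
wrist_force: [-0.1, 0.0, 0.2]
opening: 0.0623
grasp_force: 0.0
```

```bash
python3 - <<'E'
from tray import *
i,im=tray("pics/w9.png"); o=bot.get_obs(); print(o["opening"])
E
```

```text
17.2 [ 0.49454193 -0.32368835  0.11821294] [-1.79997728e+02 -2.37161648e-02  1.41295221e+02]
white [324. 200.] {'c': array([ 0.4877, -0.3186]), 'd1': 0.0386, 'a1': 51.2, 'd2': 0.0231} stand xy mm 30.6 -1.4
0.06219752844109913
```

>>> play_rows(increments=[{"slide":[0,0,30],"angular":[0,0,0],"claw":0.46},{"slide":[0,0,30],"angular":[0,0,0],"claw":0.46},{"slide":[0,0,20],"angular":[0,0,0],"claw":0.46},{"slide":[0,0,12],"angular":[0,0,0],"claw":0.46},{"slide":[0,0,0],"angular":[0,0,0],"claw":0.46},{"slide":[0,0,0],"angular":[0,0,0],"claw":0.46}])

```text
time: 17.85
ee_pos: [0.4953, -0.3241, 0.0274]
tcp_rot: [180.0, 0.1, 141.2]
wrist_force: [0.5, 0.6, 0.1]
opening: 0.0622
grasp_force: 0.0
```

>>> play_rows(increments=[{"slide":[0,0,0],"angular":[0,0,0],"claw":-1},{"slide":[0,0,0],"angular":[0,0,0],"claw":-1},{"slide":[0,0,0],"angular":[0,0,0],"claw":-1},{"slide":[0,0,0],"angular":[0,0,0],"claw":-1},{"slide":[0,0,0],"angular":[0,0,0],"claw":-1},{"slide":[0,0,0],"angular":[0,0,0],"claw":-1}], squeeze=50)

```text
time: 18.45
ee_pos: [0.4968, -0.3251, 0.0301]
tcp_rot: [180.0, 0.4, 141.1]
wrist_force: [0.1, -0.3, 13.4]
opening: 0.0001
grasp_force: 6.7
```

The fingers closed above the coupon, because the tips swing back when open. I'll rise, look again and go lower.

>>> play_rows(increments=[{"slide":[0,0,-30],"angular":[0,0,0],"claw":-1},{"slide":[-20,0,-40],"angular":[0,0,0],"claw":0.46},{"slide":[-30,0,-40],"angular":[0,0,0],"claw":0.46},{"slide":[-20,0,-40],"angular":[0,0,0],"claw":0.46},{"slide":[0,0,0],"angular":[0,0,0],"claw":0.46},{"slide":[0,0,0],"angular":[0,0,0],"claw":0.46},{"slide":[0,0,0],"angular":[0,0,0],"claw":0.46}])

```text
time: 19.15
ee_pos: [0.5489, -0.3674, 0.1755]
tcp_rot: [-180.0, -0.1, 141.1]
wrist_force: [-0.1, 0.2, -0.3]
opening: 0.0622
grasp_force: 0.0
```

```bash
python3 - <<'E'
from tray import *
i,im=tray("pics/w10.png")
cv2.imwrite("pics/w10c.png",im[80:300,200:450])
E
```

```text
19.15 [ 0.5489018  -0.36735415  0.17551404] [-1.79991950e+02 -8.05055182e-02  1.41117600e+02]
white [324. 103.] {'c': array([ 0.4943, -0.3235]), 'd1': 0.0392, 'a1': 51.0, 'd2': 0.0393} stand xy mm 38.0 -4.9
```

View pics/w10c.png

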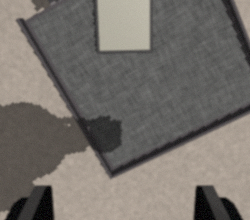

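The coupon has not moved (white, centre of the picture's top edge). Retrying about 5 mm lower.

>>> play_rows(increments=[{"slide":[35,0,30],"angular":[0,0,0],"claw":0.46},{"slide":[35,0,30],"angular":[0,0,0],"claw":0.46},{"slide":[0,0,30],"angular":[0,0,0],"claw":0.46},{"slide":[0,0,30],"angular":[0,0,0],"claw":0.46},{"slide":[0,0,20],"angular":[0,0,0],"claw":0.46},{"slide":[0,0,14],"angular":[0,0,0],"claw":0.46},{"slide":[0,0,0],"angular":[0,0,0],"claw":0.46},{"slide":[0,0,0],"angular":[0,0,0],"claw":0.46}])

```text
time: 20.0
ee_pos: [0.4949, -0.3237, 0.0228]
tcp_rot: [180.0, -0.0, 141.1]
wrist_force: [0.4, 0.1, 1.0]
opening: 0.0622
grasp_force: 0.0
```

>>> play_rows(increments=[{"slide":[0,0,0],"angular":[0,0,0],"claw":-1},{"slide":[0,0,0],"angular":[0,0,0],"claw":-1},{"slide":[0,0,0],"angular":[0,0,0],"claw":-1},{"slide":[0,0,0],"angular":[0,0,0],"claw":-1},{"slide":[0,0,0],"angular":[0,0,0],"claw":-1},{"slide":[0,0,0],"angular":[0,0,0],"claw":-1}], squeeze=50)

```text
time: 20.6
ee_pos: [0.4957, -0.3242, 0.0241]
tcp_rot: [180.0, 0.1, 141.1]
wrist_force: [-1.9, 1.0, 5.8]
opening: 0.0428
grasp_force: 50.7
```

>>> play_rows(increments=[{"slide":[0,0,-30],"angular":[0,0,0],"claw":-1},{"slide":[0,0,-40],"angular":[0,0,0],"claw":-1},{"slide":[0,0,-40],"angular":[0,0,-7.3],"claw":-1},{"slide":[0,0,-40],"angular":[0,0,-7.3],"claw":-1},{"slide":[0,0,0],"angular":[0,0,-7.3],"claw":-1},{"slide":[0,0,0],"angular":[0,0,-7.2],"claw":-1},{"slide":[0,0,0],"angular":[0,0,-7.2],"claw":-1},{"slide":[0,0,0],"angular":[0,0,0],"claw":-1}])

```text
time: 21.4
ee_pos: [0.4951, -0.3239, 0.173]
tcp_rot: [-180.0, 0.0, 177.5]
wrist_force: [-1.1, 1.0, 0.2]
opening: 0.0426
grasp_force: 51.0
```

>>> play_rows(increments=[{"slide":[-22.9,30,0],"angular":[0,0,0],"claw":-1},{"slide":[-22.9,30,0],"angular":[0,0,0],"claw":-1},{"slide":[-22.9,30,0],"angular":[0,0,0],"claw":-1},{"slide":[-22.9,30,0],"angular":[0,0,0],"claw":-1},{"slide":[-22.9,30,0],"angular":[0,0,0],"claw":-1},{"slide":[-22.9,30,0],"angular":[0,0,0],"claw":-1},{"slide":[-22.9,30,0],"angular":[0,0,0],"claw":-1},{"slide":[-22.9,30,0],"angular":[0,0,0],"claw":-1}])

```text
time: 22.2
ee_pos: [0.6897, -0.091, 0.1727]
tcp_rot: [-180.0, 0.0, 177.2]
wrist_force: [0.9, -0.3, 0.4]
opening: 0.0428
grasp_force: 51.0
```

>>> play_rows(increments=[{"slide":[0,0,0],"angular":[0,0,0],"claw":-1},{"slide":[0,0,0],"angular":[0,0,0],"claw":-1}])

```text
time: 22.4
ee_pos: [0.6891, -0.0915, 0.1719]
tcp_rot: [-180.0, -0.0, 177.3]
wrist_force: [-0.4, -1.1, -0.5]
opening: 0.043
grasp_force: 51.0
```

```bash
cat > nest.py <<'E'
from h import *
C=np.array([.6582,-.0131]); Y=-2.6
def nest(x,y,C=C,Y=Y):
    s=np.radians(Y); return C+[np.cos(s)*x-np.sin(s)*y,np.sin(s)*x+np.cos(s)*y]
E
python3 - <<'E'
from nest import *
o=bot.get_obs(); print(o["time"],o["ee_pos"],o["tcp_rot"],o["opening"])
i=bot.camera_info("wrist"); im=bot.camera("wrist")[:,:,::-1].copy()
for x in (-.07,0,.07):
  for y in (-.11,0,.11): 
    p=proj(i,[*nest(x,y),.006]); print(x,y,p.round()); cv2.circle(im,(int(p[0]),int(p[1])),2,(0,0,255),-1)
for x in(-.035,.035):
  for y in (-.078,0,.078):
    q=np.array([proj(i,[*nest(x+a,y+b),.010]) for a,b in((-.0265,-.0265),(.0265,-.0265),(.0265,.0265),(-.0265,.0265))]).astype(np.int32); cv2.polylines(im,[q],True,(0,255,0),1)
cv2.imwrite("pics/w11.png",im)
print(go([*nest(.035,-.078),.025],177.4))
E
```

```text
22.4 [ 0.68905519 -0.09153597  0.17193841] [-1.79991871e+02 -3.82888670e-02  1.77330841e+02] 0.0430392334445602
-0.07 -0.11 [280.  56.]
-0.07 0 [425.  56.]
-0.07 0.11 [570.  56.]
0 -0.11 [283. 149.]
0 0 [417. 148.]
0 0.11 [551. 148.]
0.07 -0.11 [286. 228.]
0.07 0 [411. 227.]
0.07 0.11 [535. 227.]
(array([-1.100e+00, -1.000e-01,  1.473e+02]), array([-0. , -0. , -0.1]))
```

View pics/w11.png

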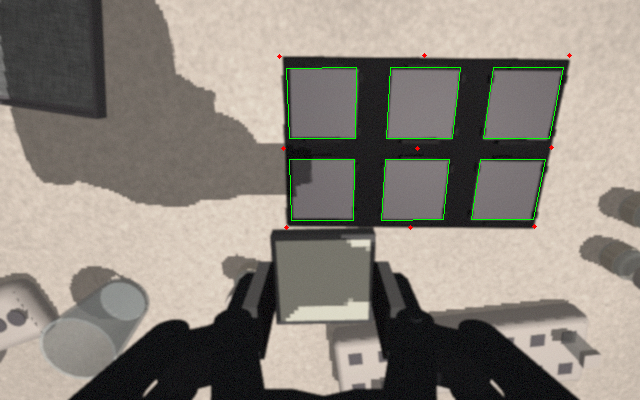

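The green nest outlines fit the carrier, and the held coupon is white up at (324,277). Lowering it into the far right nest.

>>> play_rows(increments=[{"slide":[-2.6,0,30],"angular":[0,0,0],"claw":-1},{"slide":[0,0,35],"angular":[0,0,0],"claw":-1},{"slide":[0,0,35],"angular":[0,0,0],"claw":-1},{"slide":[0,0,25],"angular":[0,0,0],"claw":-1},{"slide":[0,0,12],"angular":[0,0,0],"claw":-1},{"slide":[0,0,5],"angular":[0,0,0],"claw":-1},{"slide":[0,0,2],"angular":[0,0,0],"claw":-1},{"slide":[0,0,0],"angular":[0,0,0],"claw":-1}])

```text
time: 23.25
ee_pos: [0.692, -0.0928, 0.0299]
tcp_rot: [-180.0, 0.1, 177.4]
wrist_force: [-0.5, -0.0, 0.1]
opening: 0.0431
grasp_force: 51.0
```

>>> play_rows(increments=[{"slide":[0,0,0],"angular":[0,0,0],"claw":0.46},{"slide":[0,0,0],"angular":[0,0,0],"claw":0.46},{"slide":[0,0,0],"angular":[0,0,0],"claw":0.46},{"slide":[0,0,-20],"angular":[0,0,0],"claw":0.46},{"slide":[0,0,-40],"angular":[0,0,0],"claw":0.46},{"slide":[0,0,-40],"angular":[0,0,0],"claw":0.46},{"slide":[0,0,-40],"angular":[0,0,0],"claw":1}])

```text
time: 23.95
ee_pos: [0.6912, -0.0923, 0.1702]
tcp_rot: [-180.0, 0.0, 177.4]
wrist_force: [1.4, -0.0, -0.4]
opening: 0.0749
grasp_force: 0.0
```

>>> play_rows(increments=[{"slide":[36,-3.8,0],"angular":[0,0,0],"claw":0.32},{"slide":[36,-3.8,0],"angular":[0,0,0],"claw":0.32},{"slide":[36,-3.8,0],"angular":[0,0,0],"claw":0.32},{"slide":[36,-3.8,0],"angular":[0,0,0],"claw":0.32},{"slide":[36,-3.8,0],"angular":[0,0,0],"claw":0.32},{"slide":[36,-3.8,0],"angular":[0,0,7.6],"claw":0.32},{"slide":[0,0,0],"angular":[0,0,7.6],"claw":0.32},{"slide":[0,0,0],"angular":[0,0,0],"claw":0.32}])

```text
time: 24.75
ee_pos: [0.4742, -0.1055, 0.1693]
tcp_rot: [180.0, 0.1, 162.1]
wrist_force: [-0.1, 0.2, -0.6]
opening: 0.056
grasp_force: 0.0
```

>>> play_rows(increments=[{"slide":[0,0,0],"angular":[0,0,0],"claw":0.32},{"slide":[0,0,0],"angular":[0,0,0],"claw":0.32}])

```text
time: 24.95
ee_pos: [0.4751, -0.1054, 0.1684]
tcp_rot: [-180.0, 0.0, 162.4]
wrist_force: [0.7, 0.6, 0.3]
opening: 0.0563
grasp_force: 0.0
```

```bash
cat > look.py <<'E'
import sys
from pad import *
o=bot.get_obs(); print(o["time"],o["ee_pos"],o["tcp_rot"],o["opening"])
i=bot.camera_info("wrist"); im=bot.camera("wrist")[:,:,::-1].copy(); cv2.imwrite(sys.argv[1],im)
find(i,im)
E
python3 look.py pics/w12.png
```

```text
24.95 [ 0.47511775 -0.10539896  0.16835808] [-1.79999076e+02  2.10063454e-04  1.62395464e+02] 0.05630513219178094
[602. 119.] bright 121.0 {'c': array([0.4865, 0.1197]), 'd1': 0.056, 'a1': 87.4, 'd2': 0.0482}
[511. 137.] bright 225.0 {'c': array([0.4787, 0.0499]), 'd1': 0.0489, 'a1': 73.7, 'd2': 0.0507}
[408. 172.] bright 142.0 {'c': array([ 0.4809, -0.0349]), 'd1': 0.0465, 'a1': 88.5, 'd2': 0.0477}
[323. 189.] bright 209.0 {'c': array([ 0.4743, -0.1055]), 'd1': 0.0453, 'a1': 75.1, 'd2': 0.0465}
```

>>> play_rows(increments=[{"slide":[0.8,0,38],"angular":[0,0,-1.7],"claw":0.32},{"slide":[0,0,40],"angular":[0,0,0],"claw":0.32},{"slide":[0,0,40],"angular":[0,0,0],"claw":0.32},{"slide":[0,0,20],"angular":[0,0,0],"claw":0.32},{"slide":[0,0,10],"angular":[0,0,0],"claw":0.32},{"slide":[0,0,0],"angular":[0,0,0],"claw":0.32},{"slide":[0,0,0],"angular":[0,0,0],"claw":0.32}])

```text
time: 25.7
ee_pos: [0.4746, -0.1053, 0.0214]
tcp_rot: [180.0, 0.1, 163.9]
wrist_force: [-0.4, -0.3, 0.3]
opening: 0.0565
grasp_force: 0.0
```

>>> play_rows(increments=[{"slide":[0,0,0],"angular":[0,0,0],"claw":-1},{"slide":[0,0,0],"angular":[0,0,0],"claw":-1},{"slide":[0,0,0],"angular":[0,0,0],"claw":-1},{"slide":[0,0,0],"angular":[0,0,0],"claw":-1},{"slide":[0,0,0],"angular":[0,0,0],"claw":-1}], squeeze=50)

```text
time: 26.2
ee_pos: [0.475, -0.1054, 0.0224]
tcp_rot: [180.0, 0.2, 163.9]
wrist_force: [-0.4, 1.6, 5.1]
opening: 0.0427
grasp_force: 49.9
```

>>> play_rows(increments=[{"slide":[0,0,-20],"angular":[0,0,0],"claw":-1},{"slide":[0,0,-40],"angular":[0,0,-7],"claw":-1},{"slide":[0,0,-40],"angular":[0,0,-6.3],"claw":-1},{"slide":[0,0,0],"angular":[0,0,0],"claw":-1}])

```text
time: 26.6
ee_pos: [0.4766, -0.1058, 0.1271]
tcp_rot: [-179.9, 0.6, 177.4]
wrist_force: [0.7, -0.6, -1.1]
opening: 0.0425
grasp_force: 50.8
```

>>> play_rows(increments=[{"slide":[-30.8,14.4,0],"angular":[0,0,0],"claw":-1},{"slide":[-30.8,14.4,0],"angular":[0,0,0],"claw":-1},{"slide":[-30.8,14.4,0],"angular":[0,0,0],"claw":-1},{"slide":[-30.8,14.4,0],"angular":[0,0,0],"claw":-1},{"slide":[-30.8,14.4,0],"angular":[0,0,0],"claw":-1},{"slide":[-30.8,14.4,0],"angular":[0,0,0],"claw":-1},{"slide":[-30.8,14.4,0],"angular":[0,0,0],"claw":-1},{"slide":[0,0,0],"angular":[0,0,0],"claw":-1}])

```text
time: 27.4
ee_pos: [0.6966, -0.0133, 0.1185]
tcp_rot: [180.0, -0.0, 177.3]
wrist_force: [-0.8, -0.6, -1.2]
opening: 0.0425
grasp_force: 50.8
```

```bash
python3 - <<'E'
from nest import *
o=bot.get_obs(); print(o["opening"],o["ee_pos"],o["tcp_rot"],go([*(nest(.035,0)+[.0005,0]),.0275],177.4))
E
```

```text
0.04250376194410667 [ 0.69663068 -0.01330636  0.11849422] [ 1.79978002e+02 -2.73752599e-02  1.77272228e+02] (array([ 2.9, -1.6, 91. ]), array([ 0. , -0. , -0.1]))
```

>>> play_rows(increments=[{"slide":[1.5,-0.8,30],"angular":[0,0,0],"claw":-1},{"slide":[0,0,35],"angular":[0,0,0],"claw":-1},{"slide":[0,0,12],"angular":[0,0,0],"claw":-1},{"slide":[0,0,0],"angular":[0,0,0],"claw":-1},{"slide":[0,0,0],"angular":[0,0,0],"claw":-1}])

```text
time: 27.9
ee_pos: [0.6929, -0.0159, 0.0451]
tcp_rot: [180.0, 0.1, 177.2]
wrist_force: [0.1, 0.9, 0.9]
opening: 0.0423
grasp_force: 50.8
```

>>> play_rows(increments=[{"slide":[-0.8,1,10],"angular":[0,0,0],"claw":-1},{"slide":[0,0,6],"angular":[0,0,0],"claw":-1},{"slide":[0,0,1.5],"angular":[0,0,0],"claw":-1},{"slide":[0,0,0],"angular":[0,0,0],"claw":-1},{"slide":[0,0,0],"angular":[0,0,0],"claw":-1}])

```text
time: 28.4
ee_pos: [0.6942, -0.0146, 0.0282]
tcp_rot: [180.0, 0.2, 177.2]
wrist_force: [-2.5, 0.5, 9.8]
opening: 0.0425
grasp_force: 58.9
```

>>> play_rows(increments=[{"slide":[0,0,0],"angular":[0,0,0],"claw":0.32},{"slide":[0,0,0],"angular":[0,0,0],"claw":0.32},{"slide":[0,0,0],"angular":[0,0,0],"claw":0.32},{"slide":[0,0,-20],"angular":[0,0,0],"claw":0.32},{"slide":[0,0,-40],"angular":[0,0,0],"claw":0.32},{"slide":[0,0,-40],"angular":[0,0,0],"claw":0.32},{"slide":[0,0,-40],"angular":[0,0,0],"claw":0.32},{"slide":[0,0,0],"angular":[0,0,0],"claw":0.32}])

```text
time: 29.2
ee_pos: [0.6953, -0.0148, 0.1727]
tcp_rot: [180.0, 0.5, 177.2]
wrist_force: [0.4, -0.1, 0.4]
opening: 0.0561
grasp_force: 0.0
```

```bash
python3 -c "
from h import *
print(go([.4787,.050,.168],172),bot.get_obs()['ee_pos'])"
```

```text
(array([219.5,  54.2,   2.7]), array([0. , 0.5, 5.2])) [ 0.69529135 -0.01479756  0.17265306]
```

>>> play_rows(increments=[{"slide":[31.4,7.7,0],"angular":[0,0,0],"claw":0.32},{"slide":[31.4,7.7,0],"angular":[0,0,0],"claw":0.32},{"slide":[31.4,7.7,0],"angular":[0,0,0],"claw":0.32},{"slide":[31.4,7.7,0],"angular":[0,0,0],"claw":0.32},{"slide":[31.4,7.7,0],"angular":[0,0,0],"claw":0.32},{"slide":[31.4,7.7,0],"angular":[0,0,5],"claw":0.32},{"slide":[31.4,7.7,0],"angular":[0,0,0],"claw":0.32},{"slide":[0,0,0],"angular":[0,0,0],"claw":0.32}])

```text
time: 30.0
ee_pos: [0.4747, 0.0533, 0.1659]
tcp_rot: [180.0, -0.0, 172.3]
wrist_force: [1.2, -0.0, -0.2]
opening: 0.0562
grasp_force: 0.0
```

>>> play_rows(increments=[{"slide":[0,0,0],"angular":[0,0,0],"claw":0.32},{"slide":[0,0,0],"angular":[0,0,0],"claw":0.32}])

```text
time: 30.2
ee_pos: [0.478, 0.0523, 0.1657]
tcp_rot: [-180.0, 0.0, 172.2]
wrist_force: [0.1, 0.2, -0.7]
opening: 0.0561
grasp_force: 0.0
```

```bash
python3 look.py pics/w13.png
```

```text
30.2 [0.47797663 0.05228268 0.16570923] [-1.79997081e+02  1.88494222e-02  1.72211228e+02] 0.05612337259004327
[408. 190.] bright 147.0 {'c': array([0.4864, 0.1216]), 'd1': 0.0465, 'a1': 86.7, 'd2': 0.0478}
[222. 208.] bright 64.0 {'c': array([ 0.4808, -0.0341]), 'd1': 0.0484, 'a1': 91.7, 'd2': 0.0478}
[322. 192.] bright 207.0 {'c': array([0.4782, 0.0508]), 'd1': 0.0469, 'a1': 168.8, 'd2': 0.0448}
```

>>> play_rows(increments=[{"slide":[-0.4,-1.5,35],"angular":[0,0,1.7],"claw":0.32},{"slide":[0,0,40],"angular":[0,0,0],"claw":0.32},{"slide":[0,0,40],"angular":[0,0,0],"claw":0.32},{"slide":[0,0,20],"angular":[0,0,0],"claw":0.32},{"slide":[0,0,10],"angular":[0,0,0],"claw":0.32},{"slide":[0,0,0],"angular":[0,0,0],"claw":0.32},{"slide":[0,0,0],"angular":[0,0,0],"claw":0.32}])

```text
time: 30.95
ee_pos: [0.4784, 0.0508, 0.0219]
tcp_rot: [180.0, 0.1, 170.5]
wrist_force: [0.1, -0.4, 0.7]
opening: 0.0561
grasp_force: 0.0
```

>>> play_rows(increments=[{"slide":[0,0,0],"angular":[0,0,0],"claw":-1},{"slide":[0,0,0],"angular":[0,0,0],"claw":-1},{"slide":[0,0,0],"angular":[0,0,0],"claw":-1},{"slide":[0,0,0],"angular":[0,0,0],"claw":-1},{"slide":[0,0,0],"angular":[0,0,0],"claw":-1}], squeeze=50)

```text
time: 31.45
ee_pos: [0.4787, 0.051, 0.0229]
tcp_rot: [180.0, 0.2, 170.5]
wrist_force: [-1.6, -0.9, 5.7]
opening: 0.0425
grasp_force: 50.0
```

>>> play_rows(increments=[{"slide":[0,0,-20],"angular":[0,0,0],"claw":-1},{"slide":[0,0,-40],"angular":[0,0,-4],"claw":-1},{"slide":[0,0,-40],"angular":[0,0,-2.9],"claw":-1},{"slide":[0,0,0],"angular":[0,0,0],"claw":-1},{"slide":[0,0,0],"angular":[0,0,0],"claw":-1}])

```text
time: 31.95
ee_pos: [0.4785, 0.051, 0.1226]
tcp_rot: [180.0, 0.2, 177.4]
wrist_force: [-0.1, -0.1, -1.3]
opening: 0.0423
grasp_force: 50.8
```

```bash
python3 - <<'E'
from nest import *
print(go([*(nest(.035,.078)+[.0005,0]),.0275],177.4))
E
```

```text
(array([-217.6,   22.1,   95.8]), array([ 0. ,  0.2, -0. ]))
```

>>> play_rows(increments=[{"slide":[-31,3.2,0],"angular":[0,0,0],"claw":-1},{"slide":[-31,3.2,0],"angular":[0,0,0],"claw":-1},{"slide":[-31,3.2,0],"angular":[0,0,0],"claw":-1},{"slide":[-31,3.2,0],"angular":[0,0,0],"claw":-1},{"slide":[-31,3.2,0],"angular":[0,0,0],"claw":-1},{"slide":[-31,3.2,0],"angular":[0,0,0],"claw":-1},{"slide":[-31.6,3,0],"angular":[0,0,0],"claw":-1}])

```text
time: 32.65
ee_pos: [0.6966, 0.0633, 0.1192]
tcp_rot: [-180.0, -0.1, 177.4]
wrist_force: [0.9, -1.1, 0.6]
opening: 0.0419
grasp_force: 50.8
```

>>> play_rows(increments=[{"slide":[0,0,35],"angular":[0,0,0],"claw":-1},{"slide":[0,0,35],"angular":[0,0,0],"claw":-1},{"slide":[0,0,8],"angular":[0,0,0],"claw":-1},{"slide":[0,0,0],"angular":[0,0,0],"claw":-1},{"slide":[0,0,0],"angular":[0,0,0],"claw":-1},{"slide":[0,0,0],"angular":[0,0,0],"claw":-1}])

```text
time: 33.25
ee_pos: [0.6969, 0.0633, 0.0453]
tcp_rot: [180.0, 0.2, 177.4]
wrist_force: [-0.0, -0.5, 1.3]
opening: 0.0419
grasp_force: 50.9
```

```bash
python3 - <<'E'
from nest import *
print(go([*(nest(.035,.078)+[.0005,0]),.0275],177.4))
E
```

```text
(array([-0.3, -0.1, 17.8]), array([0. , 0.2, 0. ]))
```

>>> play_rows(increments=[{"slide":[0,0,10],"angular":[0,0,0],"claw":-1},{"slide":[0,0,6],"angular":[0,0,0],"claw":-1},{"slide":[0,0,1],"angular":[0,0,0],"claw":-1},{"slide":[0,0,0],"angular":[0,0,0],"claw":-1}])

```text
time: 33.65
ee_pos: [0.6965, 0.0633, 0.0288]
tcp_rot: [180.0, 0.2, 177.4]
wrist_force: [-6.9, -1.8, 17.3]
opening: 0.0423
grasp_force: 54.0
```

>>> play_rows(increments=[{"slide":[0,0,0],"angular":[0,0,0],"claw":0.32},{"slide":[0,0,0],"angular":[0,0,0],"claw":0.32},{"slide":[0,0,0],"angular":[0,0,0],"claw":0.32},{"slide":[0,0,-20],"angular":[0,0,0],"claw":0.32},{"slide":[0,0,-40],"angular":[0,0,0],"claw":0.32},{"slide":[0,0,-40],"angular":[0,0,0],"claw":0.32},{"slide":[0,0,-40],"angular":[0,0,0],"claw":0.32},{"slide":[0,0,0],"angular":[0,0,0],"claw":0.32}])

```text
time: 34.45
ee_pos: [0.6978, 0.0634, 0.1725]
tcp_rot: [179.9, 0.5, 177.4]
wrist_force: [0.5, 0.2, 0.9]
opening: 0.0562
grasp_force: 0.0
```

```bash
python3 -c "
from h import *
print(go([.4808,-.0343,.168],177.4),bot.get_obs()['ee_pos'])"
```

```text
(array([ 212.4, -107.4,    2.5]), array([0.1, 0.5, 0. ])) [0.69783277 0.06342505 0.17247256]
```

>>> play_rows(increments=[{"slide":[30.3,-15.4,0],"angular":[0,0,0],"claw":0.4},{"slide":[30.3,-15.4,0],"angular":[0,0,0],"claw":0.4},{"slide":[30.3,-15.4,0],"angular":[0,0,0],"claw":0.4},{"slide":[30.3,-15.4,0],"angular":[0,0,0],"claw":0.4},{"slide":[30.3,-15.4,0],"angular":[0,0,-2],"claw":0.4},{"slide":[30.3,-15.4,0],"angular":[0,0,0],"claw":0.4},{"slide":[30.3,-15.4,0],"angular":[0,0,0],"claw":0.4},{"slide":[0,0,0],"angular":[0,0,0],"claw":0.4}])

```text
time: 35.25
ee_pos: [0.4775, -0.0382, 0.1657]
tcp_rot: [-180.0, -0.0, 179.3]
wrist_force: [1.2, -0.4, -0.5]
opening: 0.0599
grasp_force: 0.0
```

>>> play_rows(increments=[{"slide":[0,0,0],"angular":[0,0,0],"claw":0.4},{"slide":[0,0,0],"angular":[0,0,0],"claw":0.4},{"slide":[0,0,0],"angular":[0,0,0],"claw":0.4}])

```text
time: 35.55
ee_pos: [0.4808, -0.0367, 0.1655]
tcp_rot: [180.0, -0.0, 179.4]
wrist_force: [-0.3, 0.0, -0.1]
opening: 0.0597
grasp_force: 0.0
```

```bash
python3 look.py pics/w14.png
```

```text
35.55 [ 0.48078934 -0.03667195  0.16549177] [ 1.79994491e+02 -2.97935098e-02  1.79443704e+02] 0.05971337063084296
[512. 196.] bright 129.0 {'c': array([0.4863, 0.1203]), 'd1': 0.0527, 'a1': 89.3, 'd2': 0.047}
[326. 192.] bright 141.0 {'c': array([ 0.4811, -0.0351]), 'd1': 0.0443, 'a1': 89.3, 'd2': 0.0474}
```

>>> play_rows(increments=[{"slide":[-0.3,1.6,35],"angular":[0,0,0],"claw":0.4},{"slide":[0,0,40],"angular":[0,0,0],"claw":0.4},{"slide":[0,0,40],"angular":[0,0,0],"claw":0.4},{"slide":[0,0,20],"angular":[0,0,0],"claw":0.4},{"slide":[0,0,10],"angular":[0,0,0],"claw":0.4},{"slide":[0,0,0],"angular":[0,0,0],"claw":0.4},{"slide":[0,0,0],"angular":[0,0,0],"claw":0.4}])

```text
time: 36.3
ee_pos: [0.4813, -0.0353, 0.0219]
tcp_rot: [-180.0, 0.1, 179.4]
wrist_force: [0.2, -0.8, 0.2]
opening: 0.0601
grasp_force: 0.0
```

>>> play_rows(increments=[{"slide":[0,0,0],"angular":[0,0,0],"claw":-1},{"slide":[0,0,0],"angular":[0,0,0],"claw":-1},{"slide":[0,0,0],"angular":[0,0,0],"claw":-1},{"slide":[0,0,0],"angular":[0,0,0],"claw":-1},{"slide":[0,0,0],"angular":[0,0,0],"claw":-1}], squeeze=50)

```text
time: 36.8
ee_pos: [0.4816, -0.0355, 0.0229]
tcp_rot: [-180.0, 0.2, 179.4]
wrist_force: [-1.8, 0.8, 7.0]
opening: 0.0422
grasp_force: 49.7
```

>>> play_rows(increments=[{"slide":[0,0,-20],"angular":[0,0,0],"claw":-1},{"slide":[0,0,-40],"angular":[0,0,5.4],"claw":-1},{"slide":[0,0,-40],"angular":[0,0,5.4],"claw":-1},{"slide":[0,0,-40],"angular":[0,0,0],"claw":-1},{"slide":[0,0,0],"angular":[0,0,0],"claw":-1},{"slide":[0,0,0],"angular":[0,0,0],"claw":-1}])

```text
time: 37.4
ee_pos: [0.4813, -0.0355, 0.1625]
tcp_rot: [180.0, 0.2, 168.6]
wrist_force: [0.5, 0.1, -1.3]
opening: 0.0422
grasp_force: 50.7
```

```bash
python3 -c "
from h import *
print(go([.4695,-.3135,.1065],168.6),bot.get_obs()['ee_pos'])"
```

```text
(array([ -43.1, -274.9,   56. ]), array([0. , 0.2, 0. ])) [ 0.48132699 -0.03548322  0.16249358]
```

>>> play_rows(increments=[{"slide":[-5.4,-34.4,0],"angular":[0,0,0],"claw":-1},{"slide":[-5.4,-34.4,0],"angular":[0,0,0],"claw":-1},{"slide":[-5.4,-34.4,0],"angular":[0,0,0],"claw":-1},{"slide":[-5.4,-34.4,0],"angular":[0,0,0],"claw":-1},{"slide":[-5.4,-34.4,0],"angular":[0,0,0],"claw":-1},{"slide":[-5.4,-34.4,0],"angular":[0,0,0],"claw":-1},{"slide":[-5.4,-34.4,0],"angular":[0,0,0],"claw":-1},{"slide":[-5.4,-34.4,0],"angular":[0,0,0],"claw":-1}])

```text
time: 38.2
ee_pos: [0.4678, -0.3149, 0.1595]
tcp_rot: [180.0, -0.1, 168.6]
wrist_force: [1.0, -0.2, -0.3]
opening: 0.0424
grasp_force: 50.7
```

>>> play_rows(increments=[{"slide":[0,0,25],"angular":[0,0,0],"claw":-1},{"slide":[0,0,15],"angular":[0,0,0],"claw":-1},{"slide":[0,0,0],"angular":[0,0,0],"claw":-1},{"slide":[0,0,0],"angular":[0,0,0],"claw":-1},{"slide":[0,0,0],"angular":[0,0,0],"claw":-1}])

```text
time: 38.7
ee_pos: [0.469, -0.3133, 0.1218]
tcp_rot: [-180.0, 0.1, 168.7]
wrist_force: [-0.6, 0.2, -0.5]
opening: 0.0422
grasp_force: 50.8
```

```bash
python3 - <<'E'
from h import *
o=bot.get_obs();print(go([.4695,-.3135,.1065],168.6),o["opening"])
i=bot.camera_info("wrist"); im=bot.camera("wrist")[:,:,::-1].copy(); cv2.imwrite("pics/w15.png",im)
print("tcp px",proj(i,o["ee_pos"]-[0,0,.0125]))
e=np.array([.458,-.3112,.072]); s=np.radians(-11.4); u=np.array([-np.sin(s),np.cos(s),0])
print("edge proj",proj(i,e+.04*u),proj(i,e-.04*u))
E
```

```text
(array([-0.5, -0.1, 15.3]), array([-0. ,  0.1,  0.1])) 0.042243445786601046
tcp px [324.22826231 284.45365382]
edge proj [399.20185657 228.48134296] [248.43689344 228.59046066]
```

View pics/w15.png

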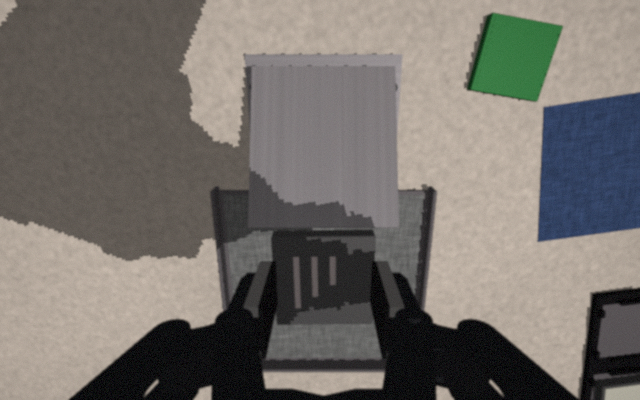

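The held coupon is square to the ramp edge (row 228), grey up. Lowering and releasing.

>>> play_rows(increments=[{"slide":[-1.7,0,10],"angular":[0,0,0],"claw":-1},{"slide":[0,0,5],"angular":[0,0,0],"claw":-1},{"slide":[0,0,0],"angular":[0,0,0],"claw":-1},{"slide":[0,0,0],"angular":[0,0,0],"claw":-1},{"slide":[0,0,0],"angular":[0,0,0],"claw":-1}])

```text
time: 39.25
ee_pos: [0.4702, -0.3141, 0.106]
tcp_rot: [-180.0, 0.0, 168.6]
wrist_force: [0.8, 0.2, -0.3]
opening: 0.0421
grasp_force: 50.8
```

>>> play_rows(increments=[{"slide":[0,0,0],"angular":[0,0,0],"claw":1},{"slide":[0,0,0],"angular":[0,0,0],"claw":1},{"slide":[0,0,0],"angular":[0,0,0],"claw":1},{"slide":[0,0,0],"angular":[0,0,0],"claw":1},{"slide":[0,0,0],"angular":[0,0,0],"claw":1},{"slide":[0,0,-35],"angular":[0,0,0],"claw":1},{"slide":[-25,0,-35],"angular":[0,0,0],"claw":1},{"slide":[-30,0,-25],"angular":[0,0,0],"claw":1}])

```text
time: 40.05
ee_pos: [0.5244, -0.3253, 0.2039]
tcp_rot: [-179.9, 0.1, 168.6]
wrist_force: [0.7, -0.2, 1.1]
opening: 0.0857
grasp_force: 0.0
```

>>> play_rows(increments=[{"slide":[0,0,0],"angular":[0,0,0],"claw":0.46},{"slide":[0,0,0],"angular":[0,0,0],"claw":0.46},{"slide":[0,0,0],"angular":[0,0,0],"claw":0.46}])

```text
time: 40.35
ee_pos: [0.5233, -0.3246, 0.1996]
tcp_rot: [180.0, -0.1, 168.6]
wrist_force: [-1.0, 1.0, -0.3]
opening: 0.0622
grasp_force: 0.0
```

```bash
python3 -c "
from tray import *; tray('pics/w16.png')"
```

```text
40.35 [ 0.52330067 -0.32459398  0.19963037] [ 1.79960166e+02 -1.17684722e-01  1.68606566e+02]
white [334. 160.] {'c': array([ 0.5051, -0.3112]), 'd1': 0.0391, 'a1': 96.8, 'd2': 0.0393} stand xy mm 46.2 9.3
```

Flipped white up at (334,160), stand position (46, 9) mm.

>>> play_rows(increments=[{"slide":[20.5,9.5,20],"angular":[0,0,0],"claw":0.46},{"slide":[0,0,30],"angular":[0,0,-6.1],"claw":0.46},{"slide":[0,0,30],"angular":[0,0,-6.1],"claw":0.46},{"slide":[0,0,30],"angular":[0,0,-6],"claw":0.46},{"slide":[0,0,30],"angular":[0,0,0],"claw":0.46},{"slide":[0,0,25],"angular":[0,0,0],"claw":0.46},{"slide":[0,0,12],"angular":[0,0,0],"claw":0.46},{"slide":[0,0,0],"angular":[0,0,0],"claw":0.46}])

```text
time: 41.2
ee_pos: [0.5043, -0.3108, 0.022]
tcp_rot: [179.9, -0.2, -173.2]
wrist_force: [0.7, -0.0, 0.1]
opening: 0.0624
grasp_force: 0.0
```

>>> play_rows(increments=[{"slide":[0,0,0],"angular":[0,0,0],"claw":0.46},{"slide":[0,0,0],"angular":[0,0,0],"claw":-1},{"slide":[0,0,0],"angular":[0,0,0],"claw":-1},{"slide":[0,0,0],"angular":[0,0,0],"claw":-1},{"slide":[0,0,0],"angular":[0,0,0],"claw":-1},{"slide":[0,0,0],"angular":[0,0,0],"claw":-1},{"slide":[0,0,0],"angular":[0,0,0],"claw":-1}], squeeze=50)

```text
time: 41.9
ee_pos: [0.5067, -0.3121, 0.026]
tcp_rot: [-179.9, 0.1, -173.2]
wrist_force: [-2.0, 0.2, 6.6]
opening: 0.042
grasp_force: 49.7
```

>>> play_rows(increments=[{"slide":[0,0,-25],"angular":[0,0,0],"claw":-1},{"slide":[0,0,-40],"angular":[0,0,4.7],"claw":-1},{"slide":[0,0,-40],"angular":[0,0,4.7],"claw":-1},{"slide":[0,0,0],"angular":[0,0,0],"claw":-1},{"slide":[0,0,0],"angular":[0,0,0],"claw":-1}])

```text
time: 42.4
ee_pos: [0.5067, -0.312, 0.1308]
tcp_rot: [-179.9, 0.2, 177.5]
wrist_force: [0.2, -0.1, -0.8]
opening: 0.0425
grasp_force: 50.7
```

```bash
python3 - <<'E'
from nest import *
print(go([*(nest(-.035,-.078)+[.001,0]),.0295],177.4))
E
```

```text
(array([-103.7,  227.6,  101.2]), array([-0.1,  0.2,  0. ]))
```

>>> play_rows(increments=[{"slide":[-14.9,32.5,0],"angular":[0,0,0],"claw":-1},{"slide":[-14.9,32.5,0],"angular":[0,0,0],"claw":-1},{"slide":[-14.9,32.5,0],"angular":[0,0,0],"claw":-1},{"slide":[-14.9,32.5,0],"angular":[0,0,0],"claw":-1},{"slide":[-14.9,32.5,0],"angular":[0,0,0],"claw":-1},{"slide":[-14.9,32.5,0],"angular":[0,0,0],"claw":-1},{"slide":[-14.9,32.5,0],"angular":[0,0,0],"claw":-1}])

```text
time: 43.1
ee_pos: [0.6203, -0.0875, 0.1275]
tcp_rot: [180.0, -0.1, 177.5]
wrist_force: [0.8, -0.7, -0.7]
opening: 0.0421
grasp_force: 50.7
```

>>> play_rows(increments=[{"slide":[0,0,35],"angular":[0,0,0],"claw":-1},{"slide":[0,0,35],"angular":[0,0,0],"claw":-1},{"slide":[0,0,10],"angular":[0,0,0],"claw":-1},{"slide":[0,0,0],"angular":[0,0,0],"claw":-1},{"slide":[0,0,0],"angular":[0,0,0],"claw":-1},{"slide":[0,0,0],"angular":[0,0,0],"claw":-1}])

```text
time: 43.7
ee_pos: [0.6213, -0.0894, 0.0509]
tcp_rot: [-180.0, 0.2, 177.4]
wrist_force: [0.5, -0.0, -0.2]
opening: 0.0421
grasp_force: 50.8
```

```bash
python3 - <<'E'
from nest import *
print(go([*(nest(-.035,-.078)+[.0015,0]),.0295],177.4))
E
```

```text
(array([ 0.2,  0. , 21.4]), array([-0. ,  0.2, -0. ]))
```

Spot on. I'll lower, release, then go above coupon A (0.4864, 0.121).

>>> play_rows(increments=[{"slide":[0,0,10],"angular":[0,0,0],"claw":-1},{"slide":[0,0,8],"angular":[0,0,0],"claw":-1},{"slide":[0,0,2.5],"angular":[0,0,0],"claw":-1},{"slide":[0,0,0],"angular":[0,0,0],"claw":-1},{"slide":[0,0,0],"angular":[0,0,0],"claw":-1}])

```text
time: 44.2
ee_pos: [0.6204, -0.0891, 0.0291]
tcp_rot: [-180.0, 0.0, 177.4]
wrist_force: [-3.1, 0.1, 7.7]
opening: 0.0419
grasp_force: 52.3
```

>>> play_rows(increments=[{"slide":[0,0,0],"angular":[0,0,0],"claw":0.32},{"slide":[0,0,0],"angular":[0,0,0],"claw":0.32},{"slide":[0,0,0],"angular":[0,0,0],"claw":0.32},{"slide":[0,0,-20],"angular":[0,0,0],"claw":0.32},{"slide":[0,0,-40],"angular":[0,0,0],"claw":0.32},{"slide":[0,0,-40],"angular":[0,0,0],"claw":0.32},{"slide":[0,0,-40],"angular":[0,0,0],"claw":0.32}])

```text
time: 44.9
ee_pos: [0.6201, -0.0889, 0.1695]
tcp_rot: [180.0, -0.0, 177.4]
wrist_force: [-0.1, -0.2, 0.5]
opening: 0.0564
grasp_force: 0.0
```

>>> play_rows(increments=[{"slide":[21,29.5,0],"angular":[0,0,0],"claw":0.4},{"slide":[21,29.5,0],"angular":[0,0,0],"claw":0.4},{"slide":[21,29.5,0],"angular":[0,0,0],"claw":0.4},{"slide":[21,29.5,0],"angular":[0,0,0],"claw":0.4},{"slide":[21,29.5,0],"angular":[0,0,0],"claw":0.4},{"slide":[21,29.5,0],"angular":[0,0,0],"claw":0.4},{"slide":[17,29.5,0],"angular":[0,0,0],"claw":0.4},{"slide":[0,0,0],"angular":[0,0,0],"claw":0.4}])

```text
time: 45.7
ee_pos: [0.4853, 0.1263, 0.1685]
tcp_rot: [180.0, -0.0, 177.6]
wrist_force: [0.6, -0.7, 0.4]
opening: 0.0599
grasp_force: 0.0
```

>>> play_rows(increments=[{"slide":[0,0,0],"angular":[0,0,0],"claw":0.4},{"slide":[0,0,0],"angular":[0,0,0],"claw":0.4},{"slide":[0,0,0],"angular":[0,0,0],"claw":0.4}])

```text
time: 46.0
ee_pos: [0.4872, 0.123, 0.1682]
tcp_rot: [-180.0, -0.0, 177.3]
wrist_force: [0.1, 0.1, 0.2]
opening: 0.0598
grasp_force: 0.0
```

```bash
python3 look.py pics/w17.png
```

```text
46.0 [0.4872207  0.12298329 0.16821017] [-1.79990541e+02 -1.38698597e-02  1.77343260e+02] 0.05977866162866001
[322. 189.] bright 109.0 {'c': array([0.4863, 0.1217]), 'd1': 0.0449, 'a1': 88.6, 'd2': 0.0465}
```

>>> play_rows(increments=[{"slide":[0.9,-1.3,37],"angular":[0,0,0],"claw":0.4},{"slide":[0,0,40],"angular":[0,0,0],"claw":0.4},{"slide":[0,0,40],"angular":[0,0,0],"claw":0.4},{"slide":[0,0,20],"angular":[0,0,0],"claw":0.4},{"slide":[0,0,10],"angular":[0,0,0],"claw":0.4},{"slide":[0,0,0],"angular":[0,0,0],"claw":0.4},{"slide":[0,0,0],"angular":[0,0,0],"claw":0.4}])

```text
time: 46.75
ee_pos: [0.4866, 0.1224, 0.0225]
tcp_rot: [180.0, 0.1, 177.4]
wrist_force: [-0.6, -0.5, -0.1]
opening: 0.0597
grasp_force: 0.0
```

>>> play_rows(increments=[{"slide":[0,0,0],"angular":[0,0,0],"claw":-1},{"slide":[0,0,0],"angular":[0,0,0],"claw":-1},{"slide":[0,0,0],"angular":[0,0,0],"claw":-1},{"slide":[0,0,0],"angular":[0,0,0],"claw":-1},{"slide":[0,0,0],"angular":[0,0,0],"claw":-1}], squeeze=50)

```text
time: 47.25
ee_pos: [0.487, 0.1227, 0.0236]
tcp_rot: [180.0, 0.2, 177.4]
wrist_force: [-1.8, -1.7, 7.8]
opening: 0.0418
grasp_force: 49.6
```

>>> play_rows(increments=[{"slide":[0,0,-20],"angular":[0,0,0],"claw":-1},{"slide":[0,0,-40],"angular":[0,0,4.4],"claw":-1},{"slide":[0,0,-40],"angular":[0,0,4.4],"claw":-1},{"slide":[0,0,-40],"angular":[0,0,0],"claw":-1},{"slide":[0,0,0],"angular":[0,0,0],"claw":-1},{"slide":[0,0,0],"angular":[0,0,0],"claw":-1}])

```text
time: 47.85
ee_pos: [0.4867, 0.1227, 0.163]
tcp_rot: [179.9, 0.2, 168.6]
wrist_force: [-0.0, 1.0, -1.3]
opening: 0.042
grasp_force: 50.6
```

```bash
python3 -c "
from h import *
print(go([.4705,-.3138,.1065],168.6),bot.get_obs()['ee_pos'])"
```

```text
(array([ -70.1, -431.2,   56.1]), array([0.1, 0.2, 0. ])) [0.48665017 0.12269389 0.16303865]
```

12 rows of (-5.8, -35.9), then descend 40.

>>> play_rows(increments=[{"slide":[-5.8,-35.9,0],"angular":[0,0,0],"claw":-1},{"slide":[-5.8,-35.9,0],"angular":[0,0,0],"claw":-1},{"slide":[-5.8,-35.9,0],"angular":[0,0,0],"claw":-1},{"slide":[-5.8,-35.9,0],"angular":[0,0,0],"claw":-1},{"slide":[-5.8,-35.9,0],"angular":[0,0,0],"claw":-1},{"slide":[-5.8,-35.9,0],"angular":[0,0,0],"claw":-1}])

```text
time: 48.45
ee_pos: [0.4767, -0.0969, 0.1602]
tcp_rot: [180.0, -0.1, 168.6]
wrist_force: [0.3, -0.7, -0.2]
opening: 0.0415
grasp_force: 50.6
```

>>> play_rows(increments=[{"slide":[-5.8,-35.9,0],"angular":[0,0,0],"claw":-1},{"slide":[-5.8,-35.9,0],"angular":[0,0,0],"claw":-1},{"slide":[-5.8,-35.9,0],"angular":[0,0,0],"claw":-1},{"slide":[-5.8,-35.9,0],"angular":[0,0,0],"claw":-1},{"slide":[-5.8,-35.9,0],"angular":[0,0,0],"claw":-1},{"slide":[-5.8,-35.9,0],"angular":[0,0,0],"claw":-1}])

```text
time: 49.05
ee_pos: [0.4683, -0.3148, 0.1601]
tcp_rot: [180.0, -0.1, 168.6]
wrist_force: [1.5, 0.4, 0.2]
opening: 0.0415
grasp_force: 50.6
```

>>> play_rows(increments=[{"slide":[0,0,25],"angular":[0,0,0],"claw":-1},{"slide":[0,0,15],"angular":[0,0,0],"claw":-1},{"slide":[0,0,0],"angular":[0,0,0],"claw":-1},{"slide":[0,0,0],"angular":[0,0,0],"claw":-1},{"slide":[0,0,0],"angular":[0,0,0],"claw":-1}])

```text
time: 49.55
ee_pos: [0.4695, -0.3131, 0.1223]
tcp_rot: [-180.0, 0.1, 168.7]
wrist_force: [0.5, -0.1, 0.2]
opening: 0.0418
grasp_force: 50.6
```

```bash
python3 - <<'E'
from h import *
o=bot.get_obs();print(go([.4705,-.3138,.1065],168.6),o["opening"])
im=bot.camera("wrist")[:,:,::-1].copy(); cv2.imwrite("pics/w18.png",im)
a=cv2.cvtColor(cv2.imread("pics/w15.png"),cv2.COLOR_BGR2GRAY)[228:328,270:378]
print(cv2.minMaxLoc(cv2.matchTemplate(cv2.cvtColor(im,cv2.COLOR_BGR2GRAY),a,cv2.TM_CCOEFF_NORMED)))
E
```

```text
(array([-1.1, -0.5, 15.8]), array([-0. ,  0.1,  0.1])) 0.041842263001248166
(-0.4026627242565155, 0.9644907712936401, (113, 244), (270, 227))
```

The coupon is held just as the last one was. Lowering and releasing.

>>> play_rows(increments=[{"slide":[-1.1,-0.5,10],"angular":[0,0,0],"claw":-1},{"slide":[0,0,5.5],"angular":[0,0,0],"claw":-1},{"slide":[0,0,0],"angular":[0,0,0],"claw":-1},{"slide":[0,0,0],"angular":[0,0,0],"claw":-1},{"slide":[0,0,0],"angular":[0,0,0],"claw":-1}])

```text
time: 50.1
ee_pos: [0.4701, -0.3143, 0.1061]
tcp_rot: [-180.0, 0.0, 168.6]
wrist_force: [-0.2, 0.1, -0.8]
opening: 0.0414
grasp_force: 50.6
```

>>> play_rows(increments=[{"slide":[0,0,0],"angular":[0,0,0],"claw":1},{"slide":[0,0,0],"angular":[0,0,0],"claw":1},{"slide":[0,0,0],"angular":[0,0,0],"claw":1},{"slide":[0,0,0],"angular":[0,0,0],"claw":1},{"slide":[0,0,0],"angular":[0,0,0],"claw":1},{"slide":[0,0,-35],"angular":[0,0,0],"claw":1},{"slide":[-25,0,-35],"angular":[0,0,0],"claw":1},{"slide":[-30,0,-25],"angular":[0,0,0],"claw":1}])

```text
time: 50.9
ee_pos: [0.5242, -0.3255, 0.204]
tcp_rot: [-179.9, 0.1, 168.6]
wrist_force: [0.3, -0.5, 1.0]
opening: 0.0852
grasp_force: 0.0
```

>>> play_rows(increments=[{"slide":[0,0,0],"angular":[0,0,0],"claw":0.46},{"slide":[0,0,0],"angular":[0,0,0],"claw":0.46},{"slide":[0,0,0],"angular":[0,0,0],"claw":0.46}])

```text
time: 51.2
ee_pos: [0.5231, -0.3248, 0.1996]
tcp_rot: [180.0, -0.1, 168.6]
wrist_force: [-0.2, -0.4, 0.1]
opening: 0.0622
grasp_force: 0.0
```

```bash
python3 -c "
from tray import *; tray('pics/w19.png')"
```

```text
51.2 [ 0.52310152 -0.32482727  0.19963804] [ 1.79959834e+02 -1.17794194e-01  1.68607011e+02]
white [335. 159.] {'c': array([ 0.5042, -0.3104]), 'd1': 0.039, 'a1': 96.8, 'd2': 0.0393} stand xy mm 45.1 9.9
```

White up again, nearly the same spot. Pick it for the near middle nest.

>>> play_rows(increments=[{"slide":[21.4,10.4,20],"angular":[0,0,0],"claw":0.46},{"slide":[0,0,30],"angular":[0,0,-6.1],"claw":0.46},{"slide":[0,0,30],"angular":[0,0,-6.1],"claw":0.46},{"slide":[0,0,30],"angular":[0,0,-6],"claw":0.46},{"slide":[0,0,30],"angular":[0,0,0],"claw":0.46},{"slide":[0,0,25],"angular":[0,0,0],"claw":0.46},{"slide":[0,0,12],"angular":[0,0,0],"claw":0.46},{"slide":[0,0,0],"angular":[0,0,0],"claw":0.46}])

```text
time: 52.05
ee_pos: [0.5034, -0.3099, 0.0219]
tcp_rot: [179.9, -0.2, -173.2]
wrist_force: [-0.8, -0.5, 0.7]
opening: 0.0623
grasp_force: 0.0
```

>>> play_rows(increments=[{"slide":[0,0,0],"angular":[0,0,0],"claw":0.46},{"slide":[0,0,0],"angular":[0,0,0],"claw":-1},{"slide":[0,0,0],"angular":[0,0,0],"claw":-1},{"slide":[0,0,0],"angular":[0,0,0],"claw":-1},{"slide":[0,0,0],"angular":[0,0,0],"claw":-1},{"slide":[0,0,0],"angular":[0,0,0],"claw":-1},{"slide":[0,0,0],"angular":[0,0,0],"claw":-1}], squeeze=50)

```text
time: 52.75
ee_pos: [0.5058, -0.3113, 0.026]
tcp_rot: [-179.9, 0.1, -173.2]
wrist_force: [-2.5, 0.1, 6.3]
opening: 0.0424
grasp_force: 49.7
```

>>> play_rows(increments=[{"slide":[0,0,-25],"angular":[0,0,0],"claw":-1},{"slide":[0,0,-40],"angular":[0,0,4.7],"claw":-1},{"slide":[0,0,-40],"angular":[0,0,4.7],"claw":-1},{"slide":[0,0,0],"angular":[0,0,0],"claw":-1},{"slide":[0,0,0],"angular":[0,0,0],"claw":-1}])

```text
time: 53.25
ee_pos: [0.5058, -0.3112, 0.1307]
tcp_rot: [-179.9, 0.2, 177.4]
wrist_force: [-0.8, 0.2, -0.5]
opening: 0.0419
grasp_force: 50.7
```

```bash
python3 - <<'E'
from nest import *
print(go([*(nest(-.035,0)+[.0015,0]),.0295],177.4))
E
```

```text
(array([-105.2,  304.8,  101. ]), array([-0.1,  0.2,  0. ]))
```

>>> play_rows(increments=[{"slide":[-13.1,38.1,0],"angular":[0,0,0],"claw":-1},{"slide":[-13.1,38.1,0],"angular":[0,0,0],"claw":-1},{"slide":[-13.1,38.1,0],"angular":[0,0,0],"claw":-1},{"slide":[-13.1,38.1,0],"angular":[0,0,0],"claw":-1},{"slide":[-13.1,38.1,0],"angular":[0,0,0],"claw":-1},{"slide":[-13.1,38.1,0],"angular":[0,0,0],"claw":-1},{"slide":[-13.1,38.1,0],"angular":[0,0,0],"claw":-1},{"slide":[-13.1,38.1,0],"angular":[0,0,0],"claw":-1}])

```text
time: 54.05
ee_pos: [0.6233, -0.0093, 0.1275]
tcp_rot: [-180.0, -0.1, 177.5]
wrist_force: [0.6, 0.6, -0.5]
opening: 0.0417
grasp_force: 50.7
```

>>> play_rows(increments=[{"slide":[0,0,35],"angular":[0,0,0],"claw":-1},{"slide":[0,0,35],"angular":[0,0,0],"claw":-1},{"slide":[0,0,10],"angular":[0,0,0],"claw":-1},{"slide":[0,0,0],"angular":[0,0,0],"claw":-1},{"slide":[0,0,0],"angular":[0,0,0],"claw":-1},{"slide":[0,0,0],"angular":[0,0,0],"claw":-1}])

```text
time: 54.65
ee_pos: [0.6244, -0.0113, 0.0509]
tcp_rot: [180.0, 0.2, 177.4]
wrist_force: [0.2, 0.5, 0.4]
opening: 0.0419
grasp_force: 50.8
```

```bash
python3 - <<'E'
from nest import *
print(go([*(nest(-.035,0)+[.0015,0]),.0295],177.4))
E
```

```text
(array([-0.3, -0.2, 21.4]), array([ 0. ,  0.2, -0. ]))
```

>>> play_rows(increments=[{"slide":[0,0,10],"angular":[0,0,0],"claw":-1},{"slide":[0,0,8],"angular":[0,0,0],"claw":-1},{"slide":[0,0,2.5],"angular":[0,0,0],"claw":-1},{"slide":[0,0,0],"angular":[0,0,0],"claw":-1},{"slide":[0,0,0],"angular":[0,0,0],"claw":-1}])

```text
time: 55.15
ee_pos: [0.6235, -0.0111, 0.0291]
tcp_rot: [-180.0, 0.0, 177.4]
wrist_force: [-2.6, 0.2, 7.5]
opening: 0.0423
grasp_force: 52.4
```

>>> play_rows(increments=[{"slide":[0,0,0],"angular":[0,0,0],"claw":0.32},{"slide":[0,0,0],"angular":[0,0,0],"claw":0.32},{"slide":[0,0,0],"angular":[0,0,0],"claw":0.32},{"slide":[0,0,-20],"angular":[0,0,0],"claw":0.32},{"slide":[0,0,-40],"angular":[0,0,0],"claw":0.32},{"slide":[0,0,-40],"angular":[0,0,0],"claw":0.32},{"slide":[0,0,-40],"angular":[0,0,0],"claw":0.32}])

```text
time: 55.85
ee_pos: [0.6232, -0.0109, 0.1696]
tcp_rot: [180.0, -0.0, 177.4]
wrist_force: [0.8, 0.0, 0.6]
opening: 0.0561
grasp_force: 0.0
```

>>> play_rows(increments=[{"slide":[0,0,-40],"angular":[0,0,0],"claw":0.32},{"slide":[0,0,-40],"angular":[0,0,0],"claw":0.32},{"slide":[0,0,0],"angular":[0,0,0],"claw":0.32},{"slide":[0,0,0],"angular":[0,0,0],"claw":0.32},{"slide":[0,0,0],"angular":[0,0,0],"claw":0.32}])

```text
time: 56.35
ee_pos: [0.6232, -0.011, 0.2468]
tcp_rot: [-180.0, -0.1, 177.4]
wrist_force: [-0.1, -0.2, -0.0]
opening: 0.0562
grasp_force: 0.0
```

```bash
python3 - <<'E'
from nest import *
o=bot.get_obs(); print(o["time"],o["ee_pos"])
i=bot.camera_info("wrist"); im=bot.camera("wrist")[:,:,::-1].copy()
sc=bot.camera("scene")[:,:,::-1]
w=cv2.morphologyEx((im.min(2)>150).astype(np.uint8),cv2.MORPH_OPEN,np.ones((7,7)))
for r in rect(w,400):
    q=wrect(i,r,.014)
    if max(q["d1"],q["d2"])<.05: print(np.round(r[0]),q)
print([nest(x,y).round(4).tolist() for x in(.035,-.035) for y in(-.078,0,.078)])
cv2.imwrite("pics/fin.png",np.vstack([im[:300],sc[130:430]]))
E
```

```text
56.35 [ 0.62320811 -0.01096357  0.24676187]
[624.  24.] {'c': array([0.5001, 0.2682]), 'd1': 0.0277, 'a1': 87.3, 'd2': 0.0417}
[324. 170.] {'c': array([ 0.622 , -0.0109]), 'd1': 0.0375, 'a1': 87.3, 'd2': 0.0379}
[379. 356.] {'c': array([0.8609, 0.0476]), 'd1': 0.047, 'a1': 95.9, 'd2': 0.0462}
[394. 234.] {'c': array([0.6972, 0.0635]), 'd1': 0.0378, 'a1': 87.3, 'd2': 0.0382}
[323. 235.] {'c': array([ 0.6947, -0.0148]), 'd1': 0.0367, 'a1': 87.3, 'd2': 0.0381}
[252. 234.] {'c': array([ 0.6903, -0.0931]), 'd1': 0.0378, 'a1': 87.3, 'd2': 0.0369}
[248. 176.] {'c': array([ 0.6245, -0.0888]), 'd1': 0.0359, 'a1': 87.3, 'd2': 0.0256}
[520. 266.] {'c': array([0.7437, 0.2056]), 'd1': 0.028, 'a1': 87.3, 'd2': 0.0271}
[[0.6896, -0.0926], [0.6932, -0.0147], [0.6967, 0.0632], [0.6197, -0.0894], [0.6232, -0.0115], [0.6268, 0.0664]]
```

View pics/fin.png

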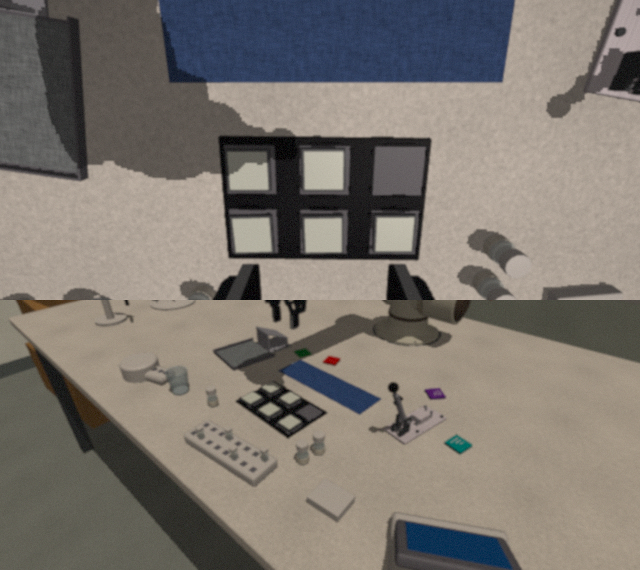

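The pictures show five coupons lying flat and white up inside their own nests, at (252,234), (323,235), (394,234), (248,172) and (324,170). The pad is empty, the clamp arm stands open, and all three vials are upright. I'm handing the job in.

```bash
python3 -c "
from workcell import bot
print(bot.job_done())"
```

```text
the job is handed in; nothing more can be done
None
```

The job is handed in: all five coupons lie flat and white face up in their own nests, the three that were white face down (the fixture's included) were turned over the ramp, the clamp arm stays open and no vial fell.

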